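Sort the biscuit tools into the sideboard drawer's trays

ROBOT

A 6-joint arm with a two-finger parallel gripper is mounted at the origin on the work surface. World frame = base frame: x ahead of the robot, y to its left, z up, the work surface at z = 0. Lengths are in m, angles in degrees, forces in N, time in s.
With the tool pointing down it reaches from about 0.4 to 0.825 m from the base axis. Payload 7 kg.
Tool frame: the origin (TCP) lies between the finger pads; the fingertips stand 11 mm ahead of it and the grasp point (between the pads) lies 8 mm behind it; z points along the fingers, y is the direction in which the jaws open and shut (so a half turn about z gives the same grasp; the last joint's range is limited). The gripper opens to 88 mm and grips with 3 to 60 N. Pads are 19 mm wide; open, the fingers measure 130 mm over their backs; the gripper's body (78 mm by 193 mm) begins 47 mm behind the grasp point.
Start: joints at [81.71, 20.546, 0.682, 0, -70.136, -16.507], TCP at [0.283, 0.613, 0.238] pointing down, gripper open.
Joint ranges: [-176.03, 176.03], [-82.01, 121.73], [-58.28, 71.71], [-173.87, 95.51], [-174.79, -0.11], [-173.66, 173.66]. Speed limits (degrees/s): [136.94, 136.94, 172.46, 180, 180, 180].

INTERFACE

Orientations are given as [roll, pitch, yaw] about the fixed x, y, z axes, in that order (R = Rz(yaw) Ry(pitch) Rx(roll)).
In Python, from plant import r gives the robot as it stands.
- The arm moves only by the shell command python3 -m inch 'ROWS' [OPENING] [FORCE]. ROWS is JSON, a list of rows, each an object of numbers: "x", "y", "z": the shift along the tool's x, y, z as a fraction of full scale; "yaw": the turn about the tool's z as a fraction of full scale. In form: [{"x": .., "y": .., "z": .., "yaw": ..}, ...]. A call has 1 to 5 rows; each row shifts and turns the pose as measured when the row begins, along the tool's axes as they then stand; what a row does not reach is not made up. Full scale, the value 1, is 0.025 m for a shift and 4 degrees for a turn. A row lasts 1/12 s, in which the tool goes at most 41.7 mm and 7.16 degrees, less where a joint would pass 70% of its speed; a pose out of reach is approached as far as the arm can. A call with a number of a shift or a turn outside -1 to 1 is refused whole. A call with a gripper value outside its range is refused whole. OPENING is the opening, from -1 (shut) to 1 (fully open), set as the call begins (- or left out, the last holds). The fingers move at their own pace and stop on an object; FORCE is the grip in N (left out, the last holds). Time passes only in rows, so rows that do not move let the fingers close. It gives the time, the measured TCP pose, the force and the opening at its end, in the units of the state.
- r.get_state(): the state, without advancing time (a new reading comes with each control period).
- r.capture(name): name is "scene" or "side" or "wrist"; returns (picture, depth): 480x640x3 uint8, red, green, blue; 480x640 float32, m along the optical axis (not along the pixel's ray), 0 where there is no reading.
- r.camera_info(name): a dict with "mtx" (3x3 intrinsics, pixels), "pose" (4x4, takes a point from camera to world coordinates). Camera axes: x right, y down, z forward; pixel columns grow to the right and rows downward; lengths in m; the calibration is good to about 2 mm. A picture is of the moment at which its call begins: read the wrist's pose just before it. camera_info takes no time and is no camera call; for the wrist camera it gives the pose at the moment of the call.
- r.close_job(): hands the job in, once; it reports no verdict.
The state is a dict: "time_s": time; "joints": joint angles; "qd": joint speeds; "joint_torque": joint torques, N m; "tcp_pos": TCP position; "eef_rot": TCP orientation; "contact_force": force on the tool from outside, world axes, zero at the start; "moment": the same for the moment, N m; "gripper_width": finger opening in m.
Only numpy, scipy, OpenCV 4.12 (cv2) and the standard library are available. Lean on these libraries where they do the work, as an engineer would, in place of code of your own. Each camera call takes 0.05 s, during which the arm holds its last target. There are 200 camera calls.

TASK

Sort the baking tools lying on the sideboard into the grey drawer trays: the two stamps in the divided tray, one in each compartment, the two cutters next to each other in the undivided short tray, and the spatula lengthwise in the long tray. Everything should stand or lie flat on its tray's floor, as it does on the sideboard now, and the candy jar and the round tin must stay where they are.

Things in the scene. Friction and masses are not known exactly. Their poses are not given: they have to be found in the camera images.
- round_stamp: Stainless biscuit stamp with a round base, 58 mm across and 10 mm thick, standing on its base. A stem rises from the middle to a round knob, 26 mm across from 40 to 54 mm above the underside; overall height 58 mm. Origin: centre of the underside, z up. About 150 g.
- square_stamp: Stainless biscuit stamp with a square base, 52 x 52 mm and 10 mm thick (sides along its x and y), standing on its base, with the same stem and knob as the round one: knob 26 mm across from 40 to 54 mm up, overall height 58 mm. Origin: centre of the underside, z up. About 150 g.
- round_cutter: Stainless round biscuit cutter: a plain ring open at both ends, 50 mm outside diameter, wall 2.5 mm, 38 mm high, standing on its edge circle (axis upright). Origin: centre of the underside, z up. About 50 g.
- square_cutter: Stainless square biscuit cutter: a frame open at top and bottom, 46 x 46 mm outside (sides along its x and y), wall 2.5 mm, 38 mm high, standing upright. Origin: centre of the underside, z up. About 50 g.
- spatula: Cream hard silicone spatula lying flat, 180 mm long along its x. Handle 18 mm wide and 12 mm thick from x = -90 to +20 mm, then a 34 mm wide shoulder, and from +35 mm the flat blade, 50 mm wide and 7 mm thick, to x = +90 mm. Origin: middle of its length on the underside, z up; it balances close to the origin and the handle can be gripped there across y. About 90 g.
- stamp_tray: Grey plastic drawer tray, open on top, fixed to the surface. Walls 3 mm thick and 18 mm high, floor 3 mm thick. Origin: centre of its underside, on the sideboard top; z up, its long side runs along its own y. Divided tray for the stamps: 100 x 180 mm outside (x, y), with one 3 mm wall across the middle (at y = 0, as high as the rim) that makes two equal compartments of 94 x 85 mm, centred at y = -44 and y = +44 mm.
- cutter_tray: Grey plastic drawer tray, open on top, fixed to the surface. Walls 3 mm thick and 18 mm high, floor 3 mm thick. Origin: centre of its underside, on the sideboard top; z up, its long side runs along its own y. Undivided short tray for the cutters: 110 x 150 mm outside (x, y), 104 x 144 mm inside.
- long_tray: Grey plastic drawer tray, open on top, fixed to the surface. Walls 3 mm thick and 18 mm high, floor 3 mm thick. Origin: centre of its underside, on the sideboard top; z up, its long side runs along its own y. Undivided long tray for the spatula: 90 x 236 mm outside (x, y), 84 x 230 mm inside.
- jar: Bystander: closed blue glass candy jar, 86 mm across and 111 mm high with its lid knob, standing on a white ceramic coaster (100 mm across, 7 mm thick). Origin: centre of the jar's underside. Leave it alone.
- tin: Bystander: closed round metal tin with a latch, 152 mm across, 70 mm high. Origin: centre of its underside. Leave it alone.
There are look-alikes about, which are no part of the job. Of the things that look like the spatula, the largest one is meant. What is shaped like the square_cutter but brown is not meant.

How it is judged (in metres and radians):
At the end, for the whole second after the job is handed in: Stamps in the divided tray, one per compartment; both cutters in the short tray, the spatula in the long tray within 17 degrees of its length. Each is as upright as at the start (tilt under 0.1 rad), underside within 3 mm of the tray floor, released and at rest (z of round_stamp in the frame of stamp_tray between 0 and 0.006 m and angle between each of round_stamp, square_stamp, round_cutter, square_cutter, spatula's own z axis and vertical below 0.1 rad and linear speed of each of round_stamp, square_stamp, round_cutter, square_cutter, spatula below 0.02 m/s and angular speed of each of round_stamp, square_stamp, round_cutter, square_cutter, spatula below 0.2 rad/s and x of round_stamp in the frame of stamp_tray between -0.026 and 0.026 m and z of square_stamp in the frame of stamp_tray between 0 and 0.006 m and x of square_stamp in the frame of stamp_tray between -0.026 and 0.026 m and ((y of round_stamp in the frame of stamp_tray between 0.02 and 0.07 m and y of square_stamp in the frame of stamp_tray between -0.07 and -0.02 m) or (y of round_stamp in the frame of stamp_tray between -0.07 and -0.02 m and y of square_stamp in the frame of stamp_tray between 0.02 and 0.07 m)) and z of round_cutter in the frame of cutter_tray between 0 and 0.006 m and x of round_cutter in the frame of cutter_tray between -0.034 and 0.034 m and y of round_cutter in the frame of cutter_tray between -0.055 and 0.055 m and z of square_cutter in the frame of cutter_tray between 0 and 0.006 m and x of square_cutter in the frame of cutter_tray between -0.034 and 0.034 m and y of square_cutter in the frame of cutter_tray between -0.055 and 0.055 m and z of spatula in the frame of long_tray between 0 and 0.006 m and x of spatula in the frame of long_tray between -0.035 and 0.035 m and y of spatula in the frame of long_tray between -0.03 and 0.03 m and angle between the x axis of spatula and the y axis of long_tray, either way round below 0.3 rad); the robot touches nothing.
It fails at once if the candy jar is shifted more than 20 mm or tipped (distance of jar from where it was at the start of the episode above 0.02 m or angle between jar's own z axis and vertical above 0.2 rad).
It fails at once if the tin is shifted more than 20 mm or tipped (distance of tin from where it was at the start of the episode above 0.02 m or angle between tin's own z axis and vertical above 0.2 rad).
It also fails if it takes over 128 s, if anything falls off the work surface, if the arm or the gripper's body presses on something with over 40 N, if the wrist force passes 120 N, or if a joint passes its speed limit or range.

## Working session

There is one attempt and no reset: what is moved stays moved. The work goes in short steps, Python scripts to look and compute and a shell command to move; the robot and the scene stay as the last step left them, time stands still between calls to the robot, and variables do not carry over. Pictures are saved under pics/ and viewed, about 12 in all and at most 16, crops included, and the job is handed in when it is done.

```bash
ls; mkdir -p pics; cat > h.py <<'E'
import numpy as np, cv2
from plant import r
def grab(n,tag):
    ci=r.camera_info(n); p,d=r.capture(n)
    cv2.imwrite(f'pics/{tag}.png',p[:,:,::-1]); np.savez(f'pics/{tag}.npz',p=p,d=d,mtx=ci['mtx'],pose=ci['pose'])
    return p,d,np.array(ci['mtx']),np.array(ci['pose'])
def load(tag):
    z=np.load(f'pics/{tag}.npz'); return z['p'],z['d'],z['mtx'],z['pose']
def ray(u,v,K,T,z):
    q=T[:3,:3]@np.linalg.inv(K)@np.array([u,v,1.]); return T[:3,3]+q*(z-T[2,3])/q[2]
def cloud(d,K,T):
    v,u=np.mgrid[:d.shape[0],:d.shape[1]]
    c=np.stack([(u-K[0,2])/K[0,0]*d,(v-K[1,2])/K[1,1]*d,d],-1)
    w=c@T[:3,:3].T+T[:3,3]; w[d<=0]=np.nan; return w
E
python3 - <<'E'
from h import *
for n in('scene','side','wrist'):
    p,d,K,T=grab(n,n+'0'); print(n,K.round(1).tolist(),T.round(3).tolist())
print(r.get_state())
E
```

```text
pics
scene [[598.4, 0.0, 327.6], [0.0, 598.4, 248.6], [0.0, 0.0, 1.0]] [[-0.83, 0.359, -0.427, 1.134], [0.557, 0.542, -0.629, 1.03], [0.006, -0.76, -0.65, 1.127], [0.0, 0.0, 0.0, 1.0]]
side [[592.8, 0.0, 326.1], [0.0, 592.8, 236.0], [0.0, 0.0, 1.0]] [[0.983, -0.1, 0.153, 0.234], [-0.183, -0.489, 0.853, -1.169], [-0.01, -0.867, -0.499, 0.722], [0.0, 0.0, 0.0, 1.0]]
wrist [[423.8, 0.0, 321.2], [0.0, 423.8, 234.1], [0.0, 0.0, 1.0]] [[-0.42, -0.879, -0.225, 0.344], [-0.908, 0.407, 0.103, 0.586], [0.001, 0.248, -0.969, 0.384], [0.0, 0.0, 0.0, 1.0]]
{'time_s': 0.15, 'joints': array([ 8.17096290e+01,  2.05808838e+01,  6.47152461e-01, -1.26518274e-02,
       -7.01363056e+01, -1.65064274e+01]), 'qd': array([ 0.09413308, -0.11633685,  0.06907229,  0.10599611,  0.02734691,
       -0.00285822]), 'joint_torque': array([-2.16528788e-03, -5.83269954e+01,  2.93288809e+01,  7.00125754e+00,
        8.75830301e-03, -1.00361128e-04]), 'tcp_pos': array([0.28298828, 0.61243744, 0.23686691]), 'eef_rot': array([ 1.79929470e+02, -8.49556980e-03, -2.48010993e+01]), 'contact_force': array([ 0.5527046 , -0.07257375, -1.2800205 ]), 'moment': array([ 0.00112632, -0.03124942,  0.00704001]), 'gripper_width': 0.08755391259758268}
```

View pics/scene0.png

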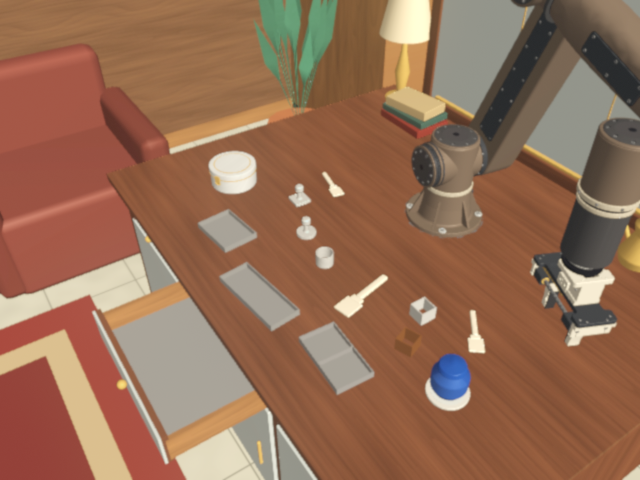

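View pics/side0.png

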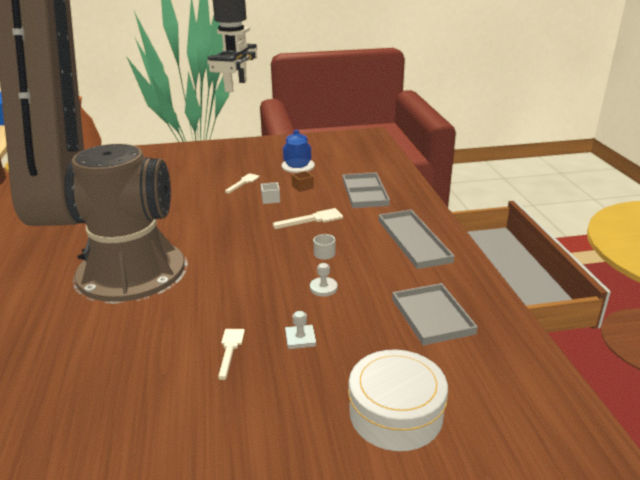

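The scene view shows the cutter tray at (228,230), the long tray at (260,295) and the divided tray at (336,357). The tools are the square stamp at (300,196), round stamp (306,229), round cutter (324,258), large spatula (362,295) and square cutter (424,311). The brown decoy is at (407,342), the jar at (449,380) and the tin at (232,172). The side view agrees with this. Next I'll build a top-down height map from depth.

```bash
python3 - <<'E'
from h import *
# silhouette-ish segmentation: above-table points from depth, in both fixed cams
for n in('scene','side'):
    p,d,K,T=load(n+'0'); w=cloud(d,K,T)
    z=w[...,2]; 
    ok=(w[...,0]>.2)&(w[...,0]<1.0)&(abs(w[...,1])<.75)
    print(n,'table z',np.nanmedian(z[ok]),'std',np.nanstd(z[ok&(abs(z)<.01)]))
    m=(ok&(z>.004)&(z<.13)).astype(np.uint8)
    k,l,s,c=cv2.connectedComponentsWithStats(m)
    for i in range(1,k):
        if s[i,4]<40: continue
        P=w[l==i]; h=P[:,2]
        (cx,cy),(a,b),an=cv2.minAreaRect((P[:,:2]*1000).astype(np.float32))
        print(s[i].tolist(),'rect c',round(cx),round(cy),'size',round(a),round(b),'ang',round(an,1),'zmax',h.max().round(3),'med',np.median(h).round(3),'rgb',p[l==i].mean(0).round())
E
```

```text
scene table z 0.001420580362889723 std 0.0027849259801386982
[204, 148, 57, 50, 1762] rect c 437 -565 size 288 181 ang 74.7 zmax 0.08 med 0.068 rgb [223. 214. 196.]
[322, 177, 24, 20, 137] rect c 223 -303 size 133 47 ang 87.3 zmax 0.016 med 0.008 rgb [227. 208. 178.]
[284, 181, 31, 30, 301] rect c 327 -321 size 144 95 ang 44.1 zmax 0.067 med 0.012 rgb [197. 184. 168.]
[193, 209, 65, 46, 1070] rect c 605 -290 size 146 185 ang 3.2 zmax 0.026 med 0.008 rgb [162. 153. 141.]
[292, 214, 27, 28, 308] rect c 404 -171 size 130 66 ang 80.7 zmax 0.064 med 0.013 rgb [202. 191. 176.]
[314, 246, 23, 25, 339] rect c 427 -30 size 101 58 ang 45.9 zmax 0.045 med 0.023 rgb [198. 188. 173.]
[216, 258, 84, 73, 1863] rect c 657 -5 size 129 265 ang 7.9 zmax 0.026 med 0.007 rgb [159. 150. 139.]
[334, 273, 53, 44, 623] rect c 427 139 size 186 69 ang 21.4 zmax 0.022 med 0.009 rgb [240. 224. 194.]
[408, 296, 31, 29, 482] rect c 332 282 size 80 80 ang 83.5 zmax 0.045 med 0.025 rgb [186. 177. 163.]
[467, 309, 19, 45, 369] rect c 271 403 size 146 41 ang 52.9 zmax 0.017 med 0.008 rgb [237. 221. 191.]
[298, 322, 76
[... 882 characters left out ...]
, 58, 936] rect c 663 3 size 105 246 ang 6.9 zmax 0.021 med 0.012 rgb [124. 118. 107.]
[314, 235, 22, 24, 457] rect c 439 -16 size 57 48 ang 66.3 zmax 0.042 med 0.024 rgb [154. 146. 130.]
[311, 264, 27, 32, 522] rect c 410 -156 size 56 55 ang 76.7 zmax 0.06 med 0.01 rgb [194. 191. 172.]
[393, 284, 85, 61, 1209] rect c 604 -289 size 113 156 ang 5.8 zmax 0.021 med 0.012 rgb [126. 121. 108.]
[286, 312, 30, 36, 737] rect c 339 -307 size 57 52 ang 88.6 zmax 0.06 med 0.01 rgb [198. 200. 183.]
[226, 330, 18, 40, 304] rect c 215 -315 size 108 32 ang 87.1 zmax 0.011 med 0.006 rgb [241. 235. 204.]
[349, 351, 99, 100, 8081] rect c 460 -522 size 152 150 ang 78.6 zmax 0.075 med 0.069 rgb [216. 208. 187.]
```

```bash
cat >> h.py <<'E'
def to(x,y,z,yaw=None):
    s=r.get_state(); y0=np.radians(s['eef_rot'][2]); D=np.array([x,y,z])-s['tcp_pos']
    print('t',round(s['time_s'],2),'tcp',s['tcp_pos'].round(4),'yaw',s['eef_rot'].round(1),'w',round(s['gripper_width'],4))
    if yaw is None: yaw=s['eef_rot'][2]
    print('yaw units',round(-((yaw-s['eef_rot'][2]+180)%360-180)/4,2))
    for a in (y0,np.radians(yaw)):
        print(' x,y,z units at yaw',round(np.degrees(a),1),[round(v/.025,2) for v in (np.cos(a)*D[0]+np.sin(a)*D[1],np.sin(a)*D[0]-np.cos(a)*D[1],-D[2])])
E
python3 -m inch '[{"yaw":-1},{"yaw":-1},{"yaw":-1},{"yaw":-1},{"yaw":-1}]' 1 20
python3 -m inch '[{"yaw":-1},{"yaw":-1},{"yaw":-1},{"yaw":-1},{"yaw":-1}]'
python3 -m inch '[{"y":1},{"y":1},{"y":1},{"y":1},{"y":1}]'
python3 -c "
from h import *
to(.425,.143,.237,17);print(r.get_state()['joints'])"
```

```text
t 0.15 tcp [0.283  0.6124 0.2369] yaw [179.9  -0.  -24.8] w 0.0876
yaw units -10.45
 x,y,z units at yaw -24.8 [np.float64(13.03), np.float64(14.66), np.float64(-0.01)]
 x,y,z units at yaw 17.0 [np.float64(-0.06), np.float64(19.62), np.float64(-0.01)]
[ 8.17096290e+01  2.05808838e+01  6.47152461e-01 -1.26518274e-02
 -7.01363056e+01 -1.65064274e+01]validation failed for argument at $[0]...
validation failed for argument at $[0]...
validation failed for argument at $[0]...
```

```bash

python3 -m inch '[{"x":0,"y":0,"z":0,"yaw":-1},{"x":0,"y":0,"z":0,"yaw":-1},{"x":0,"y":0,"z":0,"yaw":-1},{"x":0,"y":0,"z":0,"yaw":-1},{"x":0,"y":0,"z":0,"yaw":-1}]' 1 20
python3 -m inch '[{"x":0,"y":0,"z":0,"yaw":-1},{"x":0,"y":0,"z":0,"yaw":-1},{"x":0,"y":0,"z":0,"yaw":-1},{"x":0,"y":0,"z":0,"yaw":-1},{"x":0,"y":0,"z":0,"yaw":-1}]'
python3 -m inch '[{"x":0,"y":1,"z":0,"yaw":0},{"x":0,"y":1,"z":0,"yaw":0},{"x":0,"y":1,"z":0,"yaw":0},{"x":0,"y":1,"z":0,"yaw":0},{"x":0,"y":1,"z":0,"yaw":0}]'
python3 -c "
from h import *
to(.425,.143,.237,17);print(r.get_state()['joints'])"
```

```text
time_s: 0.57
tcp_pos: [0.2826, 0.6115, 0.2346]
eef_rot: [179.7, 0.1, -4.1]
contact_force: [0.1, 0.3, -0.0]
gripper_width: 0.0874
time_s: 0.98
tcp_pos: [0.2821, 0.6105, 0.2325]
eef_rot: [179.6, 0.3, 16.9]
contact_force: [-0.5, -0.7, 0.2]
gripper_width: 0.0875
time_s: 1.4
tcp_pos: [0.3181, 0.4898, 0.2293]
eef_rot: [179.3, 0.5, 17.5]
contact_force: [-0.8, 0.4, 0.3]
gripper_width: 0.0872
t 1.4 tcp [0.3181 0.4898 0.2293] yaw [179.3   0.5  17.5] w 0.0872
yaw units 0.12
 x,y,z units at yaw 17.5 [np.float64(-0.09), np.float64(14.52), np.float64(-0.31)]
 x,y,z units at yaw 17.0 [np.float64(0.03), np.float64(14.52), np.float64(-0.31)]
[ 7.61272992e+01  1.28412622e+01 -1.12035400e+01 -6.56106670e-02
 -6.67621648e+01  3.13778151e+01]
```

```bash

python3 -m inch '[{"x":0,"y":1,"z":-0.03,"yaw":0},{"x":0,"y":1,"z":-0.03,"yaw":0},{"x":0,"y":1,"z":-0.03,"yaw":0},{"x":0,"y":1,"z":-0.03,"yaw":0},{"x":0,"y":1,"z":-0.03,"yaw":0}]'
python3 -m inch '[{"x":0,"y":1,"z":-0.03,"yaw":0},{"x":0,"y":1,"z":-0.03,"yaw":0},{"x":0,"y":1,"z":-0.03,"yaw":0},{"x":0,"y":1,"z":-0.03,"yaw":0},{"x":0,"y":1,"z":-0.03,"yaw":0}]'
python3 -m inch '[{"x":0,"y":1,"z":-0.03,"yaw":0},{"x":0,"y":1,"z":-0.03,"yaw":0},{"x":0,"y":1,"z":-0.03,"yaw":0},{"x":0,"y":1,"z":-0.03,"yaw":0},{"x":0,"y":0.5,"z":-0.03,"yaw":0}]'
python3 -c "
from h import *
to(.425,.143,.237,17);print(r.get_state()['joints']); grab('wrist','w1')"
```

```text
time_s: 1.82
tcp_pos: [0.3561, 0.3635, 0.2332]
eef_rot: [179.2, 0.6, 17.5]
contact_force: [0.6, -0.3, 0.9]
gripper_width: 0.0875
time_s: 2.23
tcp_pos: [0.3939, 0.2375, 0.2384]
eef_rot: [179.2, 0.6, 17.6]
contact_force: [1.7, 0.4, -0.7]
gripper_width: 0.0876
time_s: 2.65
tcp_pos: [0.4278, 0.1227, 0.2439]
eef_rot: [179.3, 0.7, 17.6]
contact_force: [0.5, 1.1, -0.4]
gripper_width: 0.0875
t 2.65 tcp [0.4278 0.1227 0.2439] yaw [179.3   0.7  17.6] w 0.0875
yaw units 0.14
 x,y,z units at yaw 17.6 [np.float64(0.14), np.float64(-0.81), np.float64(0.27)]
 x,y,z units at yaw 17.0 [np.float64(0.13), np.float64(-0.81), np.float64(0.27)]
[ 41.91048706  -1.62563833 -25.91083828   0.4444399  -66.61767931
  65.4657092 ]
```

View pics/w1.png

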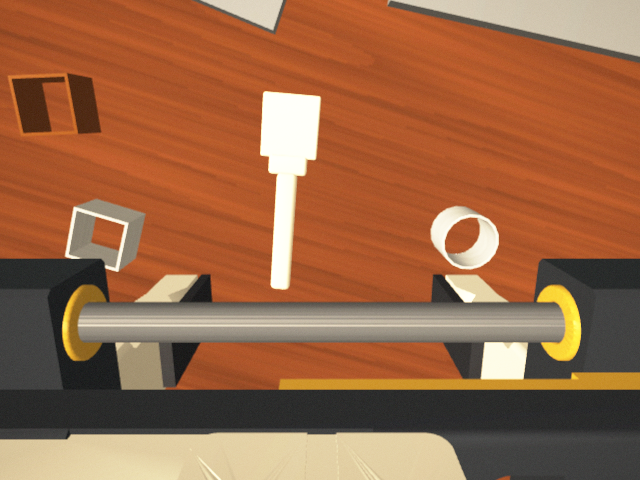

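The wrist view shows the spatula with its blade at (290,125) and handle end at (281,288). The square cutter is at (105,235), the round cutter at (465,238) and the brown decoy at (55,105).

```bash
cat >> h.py <<'E'
def blob(tag,box,zlo,zhi,zp=None):
    """points in pixel box u0,v0,u1,v1 with depth height in range -> minAreaRect & circle in mm"""
    p,d,K,T=load(tag); w=cloud(d,K,T); m=np.zeros(d.shape,bool); m[box[1]:box[3],box[0]:box[2]]=1
    m&=(w[...,2]>zlo)&(w[...,2]<zhi)
    k,l,s,c=cv2.connectedComponentsWithStats(cv2.dilate(m.astype(np.uint8),np.ones((3,3))))
    i=1+np.argmax(s[1:,4]); m&=(l==i)
    P=w[m]; 
    if zp is not None:
        vv,uu=np.nonzero(m); P=np.array([ray(u,v,K,T,zp) for u,v in zip(uu,vv)])
    q=(P[:,:2]*1000).astype(np.float32)
    (cx,cy),(a,b),an=cv2.minAreaRect(q); (ex,ey),er=cv2.minEnclosingCircle(q)
    print(tag,box,'n',len(q),'rect',round(cx,1),round(cy,1),'size',round(a,1),round(b,1),'ang',round(an,1),'circ',round(ex,1),round(ey,1),'r',round(er,1),'z',np.percentile(P[:,2],[5,50,95]).round(4))
    return q
E
python3 - <<'E'
from h import *
blob('w1',(255,85,325,292),.0035,.02,.01)
blob('w1',(255,85,325,292),.0035,.02)
blob('w1',(62,195,150,275),.033,.044,.038)
blob('w1',(62,195,150,275),.033,.044)
blob('w1',(425,200,505,272),.033,.044,.038)
blob('w1',(425,200,505,272),.033,.044)
p,d,K,T=load('w1')
for u,v in((291,100),(285,230),(300,350)): print(ray(u,v,K,T,.01))
print(cloud(d,K,T)[50:80:10,350])
E
```

```text
w1 (255, 85, 325, 292) n 6478 rect 421.1 151.7 size 179.1 49.4 ang 12.8 circ 422.4 152.0 r 90.8 z [0.01 0.01 0.01]
w1 (255, 85, 325, 292) n 6478 rect 421.4 152.1 size 178.8 50.0 ang 12.8 circ 422.6 152.3 r 90.8 z [0.0062 0.0082 0.0129]
w1 (62, 195, 150, 275) n 935 rect 343.4 294.8 size 48.4 48.4 ang 89.5 circ 343.2 295.0 r 32.9 z [0.038 0.038 0.038]
w1 (62, 195, 150, 275) n 935 rect 342.5 295.9 size 47.2 46.9 ang 89.7 circ 342.7 295.4 r 32.5 z [0.0335 0.0376 0.0394]
w1 (425, 200, 505, 272) n 709 rect 436.7 -11.8 size 50.8 48.7 ang 64.7 circ 436.9 -11.8 r 25.7 z [0.038 0.038 0.038]
w1 (425, 200, 505, 272) n 709 rect 436.4 -12.4 size 49.7 48.8 ang 66.5 circ 436.4 -12.5 r 25.3 z [0.0337 0.0377 0.0392]
[0.50325303 0.17123204 0.01      ]
[0.39138493 0.14388221 0.01      ]
[0.27663598 0.09470026 0.01      ]
[[5.57821057e-01 1.35432432e-01 4.13971175e-04]
 [5.50235419e-01 1.32902435e-01 6.26594356e-04]
 [5.42503779e-01 1.30367929e-01 1.37530725e-03]]
```

```bash

python3 -m inch '[{"x":0,"y":0,"z":0.4,"yaw":0.6},{"x":0,"y":0,"z":1,"yaw":0.6},{"x":0,"y":-0.5,"z":1,"yaw":0},{"x":0,"y":-0.5,"z":1,"yaw":0},{"x":0,"y":0,"z":1,"yaw":0}]'
python3 -m inch '[{"x":0,"y":0,"z":1,"yaw":0},{"x":0,"y":0,"z":1,"yaw":0},{"x":0,"y":0,"z":0.5,"yaw":0},{"x":0,"y":0,"z":0.5,"yaw":0},{"x":0,"y":0,"z":0,"yaw":0}]'
python3 -c "
from h import *
to(.42,.151,.014,12.8)"
```

```text
time_s: 3.12
tcp_pos: [0.426, 0.1453, 0.1362]
eef_rot: [179.5, -0.2, 12.1]
contact_force: [-0.2, -0.8, -0.7]
gripper_width: 0.0878
time_s: 3.53
tcp_pos: [0.4227, 0.1435, 0.0532]
eef_rot: [179.4, 0.2, 12.2]
contact_force: [-1.2, -0.4, 0.6]
gripper_width: 0.0876
t 3.53 tcp [0.4227 0.1435 0.0532] yaw [179.4   0.2  12.2] w 0.0876
yaw units -0.16
 x,y,z units at yaw 12.2 [np.float64(-0.04), np.float64(-0.32), np.float64(1.57)]
 x,y,z units at yaw 12.8 [np.float64(-0.04), np.float64(-0.32), np.float64(1.57)]
```

```bash

python3 -m inch '[{"x":0,"y":-0.3,"z":0.5,"yaw":-0.15},{"x":0,"y":0,"z":0.5,"yaw":0},{"x":0,"y":0,"z":0.45,"yaw":0},{"x":0,"y":0,"z":0,"yaw":0}]'
python3 -c "
from h import *
to(.42,.151,.014,12.8)"
```

```text
time_s: 3.87
tcp_pos: [0.4219, 0.1518, 0.0173]
eef_rot: [179.4, 0.1, 12.8]
contact_force: [-0.7, 0.1, 0.3]
gripper_width: 0.0875
t 3.87 tcp [0.4219 0.1518 0.0173] yaw [1.794e+02 1.000e-01 1.280e+01] w 0.0875
yaw units 0.01
 x,y,z units at yaw 12.8 [np.float64(-0.08), np.float64(0.01), np.float64(0.13)]
 x,y,z units at yaw 12.8 [np.float64(-0.08), np.float64(0.01), np.float64(0.13)]
```

Now close on the spatula, lift it, and check the grip.

```bash

python3 -m inch '[{"x":0,"y":0,"z":0.12,"yaw":0},{"x":0,"y":0,"z":0,"yaw":0},{"x":0,"y":0,"z":0,"yaw":0},{"x":0,"y":0,"z":0,"yaw":0},{"x":0,"y":0,"z":0,"yaw":0}]' -0.9 25
python3 -m inch '[{"x":0,"y":0,"z":0,"yaw":0},{"x":0,"y":0,"z":0,"yaw":0},{"x":0,"y":0,"z":0,"yaw":0},{"x":0,"y":0,"z":0,"yaw":0}]'
python3 -m inch '[{"x":0,"y":0,"z":-0.5,"yaw":0},{"x":0,"y":0,"z":-1,"yaw":0},{"x":0,"y":0,"z":-1,"yaw":0},{"x":0,"y":0,"z":-1,"yaw":0},{"x":0,"y":0,"z":-1,"yaw":0}]'
python3 -c "
from h import *
to(.66,.002,.13,97)"
```

```text
time_s: 4.28
tcp_pos: [0.4235, 0.1533, 0.0173]
eef_rot: [179.5, -0.0, 12.9]
contact_force: [0.1, 0.3, -0.1]
gripper_width: 0.0597
time_s: 4.62
tcp_pos: [0.4241, 0.1537, 0.0186]
eef_rot: [179.5, -0.2, 12.9]
contact_force: [-0.4, -0.0, -0.9]
gripper_width: 0.033
time_s: 5.03
tcp_pos: [0.4201, 0.1513, 0.1299]
eef_rot: [179.2, 0.5, 12.8]
contact_force: [1.1, 0.8, 0.7]
gripper_width: 0.0057
t 5.03 tcp [0.4201 0.1513 0.1299] yaw [179.2   0.5  12.8] w 0.0057
yaw units -21.06
 x,y,z units at yaw 12.8 [np.float64(8.04), np.float64(7.95), np.float64(-0.0)]
 x,y,z units at yaw 97.0 [np.float64(-7.1), np.float64(8.8), np.float64(-0.0)]
```

The fingers close slowly, at about 70 mm/s, so I lifted before they had gripped. I'll reopen to about 50 mm and descend again.

```bash

python3 -m inch '[{"x":0,"y":0,"z":0.2,"yaw":0},{"x":0,"y":0,"z":0.5,"yaw":0},{"x":0,"y":0,"z":0.7,"yaw":0},{"x":0,"y":0,"z":0.5,"yaw":0},{"x":0,"y":0,"z":0.3,"yaw":0}]' 0.14 25
python3 -m inch '[{"x":0,"y":0,"z":0,"yaw":0},{"x":0,"y":0,"z":0,"yaw":0},{"x":0,"y":0,"z":0.6,"yaw":0},{"x":0,"y":0,"z":0.6,"yaw":0},{"x":0,"y":0,"z":0.6,"yaw":0}]'
python3 -m inch '[{"x":0,"y":0,"z":0.6,"yaw":0},{"x":0,"y":0,"z":0.1,"yaw":0}]'
python3 -c "
from h import *
to(.42,.151,.014,12.8)"
```

```text
time_s: 5.45
tcp_pos: [0.4251, 0.155, 0.0822]
eef_rot: [179.7, -0.5, 12.9]
contact_force: [-0.5, -0.2, 0.2]
gripper_width: 0.0329
time_s: 5.87
tcp_pos: [0.4272, 0.1561, 0.0382]
eef_rot: [179.8, -0.7, 12.9]
contact_force: [0.1, 0.3, 0.1]
gripper_width: 0.0498
time_s: 6.03
tcp_pos: [0.4274, 0.1561, 0.0196]
eef_rot: [179.8, -0.7, 12.9]
contact_force: [-0.9, 0.5, 0.2]
gripper_width: 0.0499
t 6.03 tcp [0.4274 0.1561 0.0196] yaw [179.8  -0.7  12.9] w 0.0499
yaw units 0.03
 x,y,z units at yaw 12.9 [np.float64(-0.33), np.float64(0.13), np.float64(0.22)]
 x,y,z units at yaw 12.8 [np.float64(-0.33), np.float64(0.13), np.float64(0.22)]
```

```bash

python3 -m inch '[{"x":-0.3,"y":0.13,"z":0.2,"yaw":0},{"x":0,"y":0,"z":0.04,"yaw":0},{"x":0,"y":0,"z":0,"yaw":0},{"x":0,"y":0,"z":0,"yaw":0},{"x":0,"y":0,"z":0,"yaw":0}]' -0.9 25
python3 -m inch '[{"x":0,"y":0,"z":0,"yaw":0},{"x":0,"y":0,"z":0,"yaw":0},{"x":0,"y":0,"z":0,"yaw":0},{"x":0,"y":0,"z":0,"yaw":0}]'
python3 -c "
from h import *
to(.42,.151,.014,12.8)"
```

```text
time_s: 6.45
tcp_pos: [0.4211, 0.1515, 0.0151]
eef_rot: [179.8, -0.8, 12.9]
contact_force: [-0.5, 0.6, 1.0]
gripper_width: 0.022
time_s: 6.78
tcp_pos: [0.422, 0.1523, 0.0166]
eef_rot: [179.9, -0.9, 13.0]
contact_force: [0.1, -0.3, -1.2]
gripper_width: 0.0176
t 6.78 tcp [0.422  0.1523 0.0166] yaw [179.9  -0.9  13. ] w 0.0176
yaw units 0.04
 x,y,z units at yaw 13.0 [np.float64(-0.09), np.float64(0.03), np.float64(0.11)]
 x,y,z units at yaw 12.8 [np.float64(-0.09), np.float64(0.03), np.float64(0.11)]
```

```bash

python3 -m inch '[{"x":0,"y":0,"z":-0.4,"yaw":0},{"x":0,"y":0,"z":-0.8,"yaw":0},{"x":0,"y":0,"z":-1,"yaw":-1},{"x":0,"y":0,"z":-1,"yaw":-1},{"x":0,"y":0,"z":-1,"yaw":-1}]'
python3 -m inch '[{"x":0,"y":0,"z":-0.5,"yaw":-1},{"x":0,"y":0,"z":0,"yaw":-1},{"x":0,"y":0,"z":0,"yaw":-1},{"x":0,"y":0,"z":0,"yaw":-1},{"x":0,"y":0,"z":0,"yaw":-1}]'
python3 -m inch '[{"x":0,"y":0,"z":0,"yaw":-1},{"x":0,"y":0,"z":0,"yaw":-1},{"x":0,"y":0,"z":0,"yaw":-1},{"x":0,"y":0,"z":0,"yaw":-1},{"x":0,"y":0,"z":0,"yaw":-1}]'
python3 -m inch '[{"x":0,"y":0,"z":0,"yaw":-1},{"x":0,"y":0,"z":0,"yaw":-1},{"x":0,"y":0,"z":0,"yaw":-1},{"x":0,"y":0,"z":0,"yaw":-1},{"x":0,"y":0,"z":0,"yaw":-1}]'
python3 -c "
from h import *
to(.66,.002,.13,97)
grab('wrist','w2')"
```

```text
time_s: 7.2
tcp_pos: [0.4169, 0.1491, 0.1202]
eef_rot: [179.5, -0.1, 25.2]
contact_force: [0.2, 0.7, -0.9]
gripper_width: 0.0176
time_s: 7.62
tcp_pos: [0.4192, 0.1513, 0.1406]
eef_rot: [179.4, -0.7, 46.3]
contact_force: [0.2, 0.1, -1.0]
gripper_width: 0.018
time_s: 8.03
tcp_pos: [0.4186, 0.1509, 0.1407]
eef_rot: [179.2, -0.4, 67.3]
contact_force: [-0.5, -0.5, -0.5]
gripper_width: 0.0179
time_s: 8.45
tcp_pos: [0.4177, 0.1503, 0.1403]
eef_rot: [179.2, -0.1, 88.3]
contact_force: [0.4, 0.2, -0.3]
gripper_width: 0.0171
t 8.45 tcp [0.4177 0.1503 0.1403] yaw [ 1.792e+02 -1.000e-01  8.830e+01] w 0.0171
yaw units -2.18
 x,y,z units at yaw 88.3 [np.float64(-5.64), np.float64(9.86), np.float64(0.41)]
 x,y,z units at yaw 97.0 [np.float64(-7.07), np.float64(8.9), np.float64(0.41)]
```

View pics/w2.png

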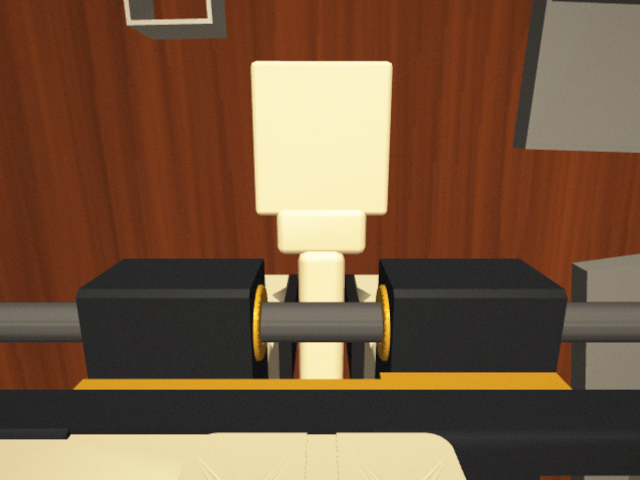

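The grip is central and straight: blade at (320,140), handle between the fingers. Next I'll refine the tray poses from their rims.

```bash
python3 - <<'E'
from h import *
for n,b in (('stamp',(338,168,394,212)),('long',(374,205,460,272)),('cutter',(388,280,482,348))):
    print(n); q=blob('side0',b,.009,.03,.018); q=blob('side0',b,.003,.03)
for n,b in (('stamp',(295,318,378,402)),('long',(213,255,303,334)),('cutter',(190,205,261,258))):
    print(n); q=blob('scene0',b,.009,.03,.018)
E
```

```text
stamp
side0 (338, 168, 394, 212) n 433 rect 604.9 273.1 size 198.1 102.8 ang 86.5 circ 604.6 272.5 r 108.6 z [0.018 0.018 0.018]
side0 (338, 168, 394, 212) n 855 rect 612.4 309.0 size 245.2 128.9 ang 85.7 circ 605.9 307.4 r 128.3 z [0.0032 0.0092 0.0183]
long
side0 (374, 205, 460, 272) n 638 rect 655.4 -6.9 size 97.1 250.5 ang 6.1 circ 655.3 -4.9 r 130.7 z [0.018 0.018 0.018]
side0 (374, 205, 460, 272) n 1406 rect 657.1 19.0 size 118.3 285.2 ang 3.0 circ 650.2 18.6 r 146.9 z [0.0032 0.0079 0.0182]
cutter
side0 (388, 280, 482, 348) n 842 rect 601.6 -294.7 size 115.4 161.1 ang 5.8 circ 601.6 -294.1 r 96.1 z [0.018 0.018 0.018]
side0 (388, 280, 482, 348) n 1903 rect 602.7 -278.4 size 113.2 189.0 ang 5.8 circ 600.7 -282.3 r 99.5 z [0.0032 0.0073 0.0182]
stamp
scene0 (295, 318, 378, 402) n 807 rect 608.0 286.9 size 188.6 106.8 ang 86.6 circ 608.2 286.6 r 105.0 z [0.018 0.018 0.018]
long
scene0 (213, 255, 303, 334) n 647 rect 660.0 5.6 size 97.6 245.5 ang 6.4 circ 657.3 4.8 r 128.8 z [0.018 0.018 0.018]
cutter
scene0 (190, 205, 261, 258) n 457 rect 606.0 -285.6 size 116.9 168.8 ang 6.0 circ 606.4 -284.4 r 97.4 z [0.018 0.018 0.018]
```

```bash

python3 -m inch '[{"x":0,"y":0,"z":0,"yaw":-1},{"x":0,"y":0,"z":0,"yaw":-1},{"x":-0.5,"y":1,"z":0,"yaw":0},{"x":-0.8,"y":1,"z":0,"yaw":0},{"x":-0.8,"y":1,"z":0,"yaw":0}]'
python3 -c "
from h import *
to(.66,.002,.13,97)
grab('wrist','w3')"
```

```text
time_s: 8.92
tcp_pos: [0.4967, 0.1075, 0.1418]
eef_rot: [179.2, -0.1, 96.9]
contact_force: [0.2, 0.5, -0.3]
gripper_width: 0.0177
t 8.92 tcp [0.4967 0.1075 0.1418] yaw [ 1.792e+02 -1.000e-01  9.690e+01] w 0.0177
yaw units -0.02
 x,y,z units at yaw 96.9 [np.float64(-4.98), np.float64(5.97), np.float64(0.47)]
 x,y,z units at yaw 97.0 [np.float64(-4.99), np.float64(5.97), np.float64(0.47)]
```

View pics/w3.png

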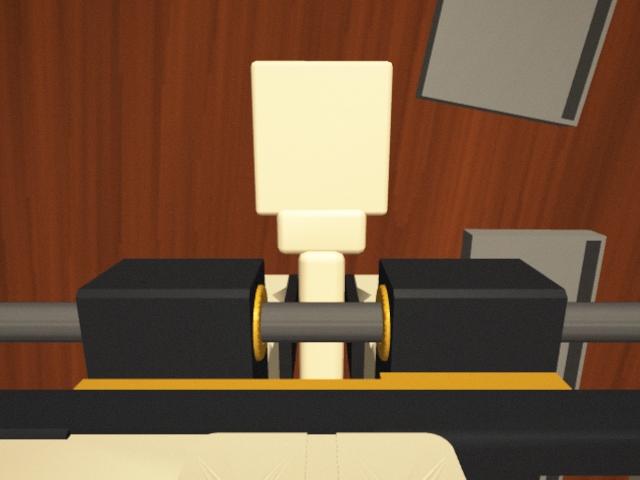

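The long tray's near end is visible with its rim corners at (463,232) and (603,233). I'll check that end against the estimate.

```bash
python3 - <<'E'
from h import *
p,d,K,T=load('w3')
a=ray(463,231,K,T,.018);b=ray(603,233,K,T,.018); print('long end',a,b,np.hypot(*(b-a)[:2]),(a+b)/2, np.degrees(np.arctan2((b-a)[1],(b-a)[0])))
a=ray(418,97,K,T,.018);b=ray(578,125,K,T,.018); print('stamp end',a,b,np.hypot(*(b-a)[:2]),(a+b)/2, np.degrees(np.arctan2((b-a)[1],(b-a)[0])))
w=cloud(d,K,T); print(w[231:240:2,520],w[94:104:2,480])
E
python3 -m inch '[{"x":-0.8,"y":1,"z":0,"yaw":0},{"x":-0.8,"y":1,"z":0,"yaw":0},{"x":-0.8,"y":1,"z":0,"yaw":0},{"x":-0.8,"y":1,"z":0,"yaw":0},{"x":-0.8,"y":1,"z":0,"yaw":0.1}]'
python3 -c "
from h import *
to(.658,0,.06,96.5)"
```

```text
long end [0.59312703 0.11915095 0.018     ] [0.68652498 0.12880012 0.018     ] 0.09389506895085659 [0.63982601 0.12397553 0.018     ] 5.898441302152625
stamp end [0.54848259 0.19895852 0.018     ] [0.65101762 0.19470492 0.018     ] 0.10262321842382563 [0.5997501  0.19683172 0.018     ] -2.3755173451541056
[[0.63731203 0.12134314 0.00580323]
 [0.63543538 0.1207433  0.00999803]
 [0.63227322 0.12065396 0.01660487]
 [0.63162522 0.1196693  0.01844269]
 [0.63180339 0.11837842 0.01871938]] [[0.59117321 0.20697329 0.00361958]
 [0.59129482 0.20572425 0.00400594]
 [0.59170806 0.20456162 0.00358865]
 [0.59200339 0.20335915 0.00349907]
 [0.59203226 0.20208121 0.0041418 ]]
time_s: 9.38
tcp_pos: [0.64, 0.0178, 0.1427]
eef_rot: [179.2, -0.1, 96.0]
contact_force: [0.4, 0.4, 0.0]
gripper_width: 0.0175
t 9.38 tcp [0.64   0.0178 0.1427] yaw [ 1.792e+02 -1.000e-01  9.600e+01] w 0.0175
yaw units -0.11
 x,y,z units at yaw 96.0 [np.float64(-0.79), np.float64(0.64), np.float64(3.31)]
 x,y,z units at yaw 96.5 [np.float64(-0.79), np.float64(0.63), np.float64(3.31)]
```

```bash

python3 -m inch '[{"x":-0.8,"y":0.65,"z":0.3,"yaw":0},{"x":0,"y":0,"z":0.8,"yaw":0},{"x":0,"y":0,"z":0.8,"yaw":0},{"x":0,"y":0,"z":0.6,"yaw":0},{"x":0,"y":0,"z":0.3,"yaw":0}]'
python3 -c "
from h import *
to(.657,0.001,.02,96.5)
grab('wrist','w4')"
```

```text
time_s: 9.8
tcp_pos: [0.6674, -0.0067, 0.0699]
eef_rot: [179.0, -0.0, 95.1]
contact_force: [-0.7, -0.3, -1.7]
gripper_width: 0.0176
t 9.8 tcp [ 0.6674 -0.0067  0.0699] yaw [179.   -0.   95.1] w 0.0176
yaw units -0.35
 x,y,z units at yaw 95.1 [np.float64(0.35), np.float64(-0.39), np.float64(1.99)]
 x,y,z units at yaw 96.5 [np.float64(0.35), np.float64(-0.38), np.float64(1.99)]
```

View pics/w4.png

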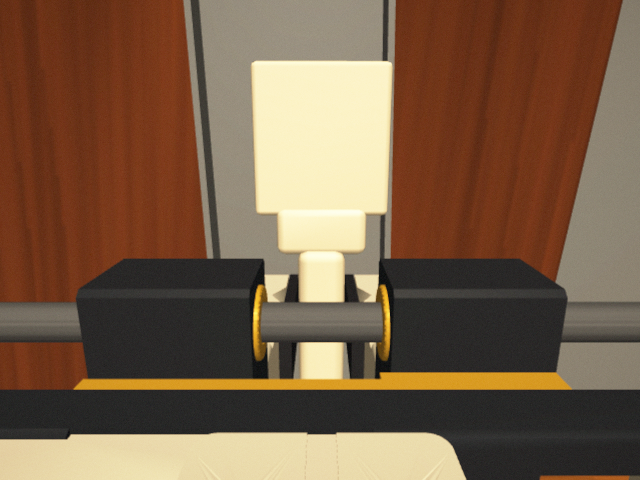

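The blade at (320,137) sits right of the tray's middle; the rims are at about u=201 and 393. I'll compute the offset.

```bash
python3 - <<'E'
from h import *
p,d,K,T=load('w4')
for v,l,rr in((20,194.5,394),(240,215,391)):
    a=ray(l,v,K,T,.018);b=ray(rr,v,K,T,.018);print(a,b,np.hypot(*(b-a)[:2]),(a+b)/2)
g=cv2.cvtColor(p,cv2.COLOR_RGB2GRAY)
print(g[20,180:215],g[20,378:402]); print(g[240,195:230],g[240,370:402])
E
```

```text
[0.60572565 0.09937099 0.018     ] [0.69095604 0.10731377 0.018     ] 0.08559969633446364 [0.64834085 0.10334238 0.018     ]
[0.61711598 0.00248396 0.018     ] [0.70241667 0.00972256 0.018     ] 0.08560727082208847 [0.65976632 0.00610326 0.018     ]
[ 73  70  75  69  76 115 140 144 142 140 141 127  86  57  57  57  62  57
  60  56  90 139 141 141 141 140 140 139 141 141 141 138 142 140 142] [143 146 144 144 128  68  54  51  52  60 100 145 143 144 145 142 130  87
  62  63  64  63  68  68]
[ 68  69  67  67  67  70  68  69  66  68 103 136 138 136 137 140 120  62
  62  60  62  61  58  76 115 135 141 140 140 142 139 142 136 138 141] [139 141 140 139 140 142 141 141 139 122  69  51  56  56  93 138 141 136
 137 136 128  85  75  72  74  73  74  75  71  74  75  77]
```

```bash

python3 -m inch '[{"x":0.35,"y":-0.4,"z":0,"yaw":-0.3},{"x":0,"y":0,"z":0.5,"yaw":0},{"x":0,"y":0,"z":0.4,"yaw":0},{"x":0,"y":0,"z":0,"yaw":0}]'
python3 -c "
from h import *
to(.6575,0.001,.02,96.3)"
```

```text
time_s: 10.18
tcp_pos: [0.6563, 0.0017, 0.0454]
eef_rot: [179.2, 0.0, 96.2]
contact_force: [-0.1, 0.6, -0.4]
gripper_width: 0.0174
t 10.18 tcp [0.6563 0.0017 0.0454] yaw [179.2   0.   96.2] w 0.0174
yaw units -0.02
 x,y,z units at yaw 96.2 [np.float64(-0.03), np.float64(0.05), np.float64(1.02)]
 x,y,z units at yaw 96.3 [np.float64(-0.03), np.float64(0.05), np.float64(1.02)]
```

```bash

python3 -m inch '[{"x":0,"y":0.05,"z":0.5,"yaw":0},{"x":0,"y":0,"z":0.4,"yaw":0},{"x":0,"y":0,"z":0.1,"yaw":0},{"x":0,"y":0,"z":0.02,"yaw":0},{"x":0,"y":0,"z":0,"yaw":0}]'
python3 -c "
from h import *
to(.6575,0.001,.02,96.3)"
```

```text
time_s: 10.6
tcp_pos: [0.6596, 0.0021, 0.0186]
eef_rot: [179.1, 0.1, 96.2]
contact_force: [-1.4, 1.1, 5.4]
gripper_width: 0.0176
t 10.6 tcp [0.6596 0.0021 0.0186] yaw [1.791e+02 1.000e-01 9.620e+01] w 0.0176
yaw units -0.03
 x,y,z units at yaw 96.2 [np.float64(-0.03), np.float64(-0.09), np.float64(-0.06)]
 x,y,z units at yaw 96.3 [np.float64(-0.03), np.float64(-0.09), np.float64(-0.06)]
```

```bash

python3 -m inch '[{"x":0,"y":0,"z":0,"yaw":0},{"x":0,"y":0,"z":0,"yaw":0},{"x":0,"y":0,"z":0,"yaw":0},{"x":0,"y":0,"z":0,"yaw":0}]' -0.27 25
python3 -m inch '[{"x":0,"y":0,"z":-0.3,"yaw":0},{"x":0,"y":0,"z":-0.8,"yaw":0},{"x":0,"y":0,"z":-1,"yaw":0},{"x":0,"y":0,"z":-1,"yaw":0},{"x":0,"y":0,"z":-1,"yaw":0}]'
python3 -c "
from h import *
to(.4365,-.012,.12,96);s=r.get_state()['joints'];print(s)"
```

```text
time_s: 10.93
tcp_pos: [0.6606, 0.002, 0.0195]
eef_rot: [178.9, 0.0, 96.2]
contact_force: [0.1, 0.1, -0.4]
gripper_width: 0.0315
time_s: 11.35
tcp_pos: [0.6549, 0.0008, 0.1209]
eef_rot: [179.6, 0.1, 96.1]
contact_force: [0.1, -0.3, -0.4]
gripper_width: 0.032
t 11.35 tcp [0.6549 0.0008 0.1209] yaw [1.796e+02 1.000e-01 9.610e+01] w 0.032
yaw units 0.03
 x,y,z units at yaw 96.1 [np.float64(0.42), np.float64(-8.74), np.float64(0.04)]
 x,y,z units at yaw 96.0 [np.float64(0.4), np.float64(-8.74), np.float64(0.04)]
[ 17.22045148  23.61605674 -10.90457807   0.24444765 -55.11733951
 168.76050772]
```

```bash

python3 -m inch '[{"x":0,"y":-1,"z":0,"yaw":0},{"x":0,"y":-1,"z":0,"yaw":0},{"x":0,"y":-1,"z":0,"yaw":0},{"x":0,"y":-1,"z":0,"yaw":0},{"x":0.2,"y":-1,"z":0,"yaw":0}]' 0.65
python3 -m inch '[{"x":0.2,"y":-1,"z":0,"yaw":0},{"x":0,"y":-1,"z":0,"yaw":0},{"x":0,"y":-1,"z":0,"yaw":0},{"x":0,"y":-0.7,"z":0,"yaw":1},{"x":0,"y":0,"z":0,"yaw":1}]'
for i in 1 2 3 4 5 6 7 8; do python3 -m inch '[{"x":0,"y":0,"z":0,"yaw":1},{"x":0,"y":0,"z":0,"yaw":1},{"x":0,"y":0,"z":0,"yaw":1},{"x":0,"y":0,"z":0,"yaw":1},{"x":0,"y":0,"z":0,"yaw":1}]' >/dev/null; done
python3 -c "
from h import *
to(.4365,-.012,.028,-84);s=r.get_state()['joints'];print(s)"
```

```text
time_s: 11.77
tcp_pos: [0.535, -0.0075, 0.1298]
eef_rot: [178.6, 0.1, 96.2]
contact_force: [-0.5, 0.6, -0.7]
gripper_width: 0.0598
time_s: 12.18
tcp_pos: [0.4339, -0.0138, 0.1304]
eef_rot: [178.4, -0.2, 88.0]
contact_force: [-0.2, -0.8, -0.8]
gripper_width: 0.0724
t 15.52 tcp [ 0.4364 -0.014   0.1624] yaw [-175.5    0.5  -80.2] w 0.0723
yaw units 0.96
 x,y,z units at yaw -80.2 [np.float64(-0.08), np.float64(-0.02), np.float64(5.38)]
 x,y,z units at yaw -84.0 [np.float64(-0.08), np.float64(-0.01), np.float64(5.38)]
[ 24.89484506  -1.35211908 -37.6563905    0.95206109 -49.21207162
 -15.67066939]
```

```bash

for i in 1 2; do python3 -m inch '[{"x":0,"y":-1,"z":-0.2,"yaw":0},{"x":0,"y":-1,"z":-0.2,"yaw":0},{"x":0,"y":-1,"z":-0.2,"yaw":0},{"x":0,"y":-1,"z":-0.2,"yaw":0},{"x":0,"y":-1,"z":-0.2,"yaw":0}]'; done
python3 -m inch '[{"x":0,"y":-1,"z":0,"yaw":0},{"x":0,"y":-1,"z":0,"yaw":0},{"x":0,"y":0,"z":0,"yaw":1},{"x":0,"y":0,"z":0,"yaw":0},{"x":0,"y":0,"z":0,"yaw":0}]'
for i in 1 2; do python3 -m inch '[{"x":0,"y":0,"z":0,"yaw":0},{"x":0,"y":0,"z":0,"yaw":0},{"x":0,"y":0,"z":0,"yaw":0},{"x":0,"y":0,"z":0,"yaw":0},{"x":0,"y":0,"z":0,"yaw":0}]'; done
python3 -c "
from h import *
grab('wrist','w5')
s=r.get_state();print(s['joints'],s['joint_torque'],s['qd'])"
```

```text
time_s: 15.93
tcp_pos: [0.5562, 0.0051, 0.2018]
eef_rot: [-175.3, 0.6, -80.5]
contact_force: [0.1, 0.3, 0.5]
gripper_width: 0.0722
time_s: 16.35
tcp_pos: [0.6826, 0.0252, 0.2432]
eef_rot: [-175.1, 0.6, -80.5]
contact_force: [0.4, 0.1, -0.7]
gripper_width: 0.0721
time_s: 16.77
tcp_pos: [0.7384, 0.0338, 0.2511]
eef_rot: [-174.9, 0.9, -84.5]
contact_force: [-0.8, -0.5, -0.4]
gripper_width: 0.0727
time_s: 17.18
tcp_pos: [0.736, 0.0334, 0.2532]
eef_rot: [-174.9, 0.9, -84.2]
contact_force: [0.6, 0.1, 0.0]
gripper_width: 0.0726
time_s: 17.6
tcp_pos: [0.7356, 0.0333, 0.2541]
eef_rot: [-174.8, 1.0, -84.2]
contact_force: [-0.2, -0.6, 0.2]
gripper_width: 0.0723
[ 17.77093913  22.78959529   5.93799632   0.15714321 -67.86543503
 -12.02549877] [ 3.16925456e-03 -6.20623183e+01  3.01502895e+01  7.12842286e+00
  3.26945661e-01  8.08240293e-03] [-0.01968146  0.04510895 -0.0935043   0.05206367 -0.02330782 -0.12678504]
```

View pics/w5.png

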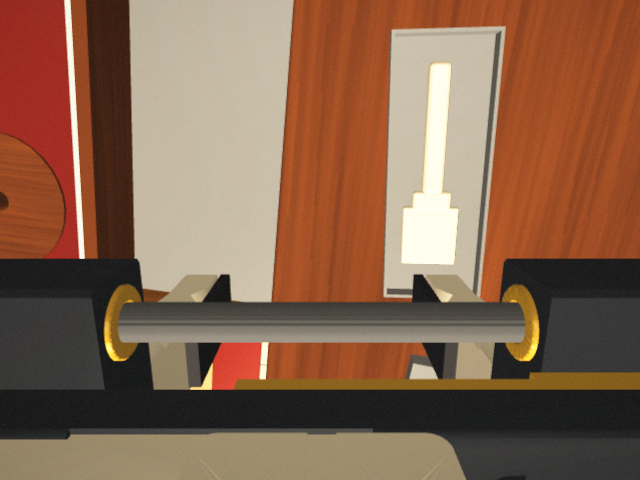

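The spatula lies cleanly in the long tray: blade at (430,235), handle up to (440,65). The tool has drifted into a tilt of about 5 degrees, so I'll turn back with negative yaw to 0 degrees, which the task needs anyway, and watch the tilt.

```bash

for i in 1 2 3 4; do python3 -m inch '[{"x":0,"y":0,"z":0,"yaw":-1},{"x":0,"y":0,"z":0,"yaw":-1},{"x":0,"y":0,"z":0,"yaw":-1},{"x":0,"y":0,"z":0,"yaw":-1},{"x":0,"y":0,"z":0,"yaw":-1}]' | egrep 'tcp|rot'; done
python3 -c "
from h import *
s=r.get_state();print(s['joints'])"
```

```text
tcp_pos: [0.7356, 0.0333, 0.2536]
eef_rot: [-174.8, -0.9, -63.5]
tcp_pos: [0.7357, 0.0333, 0.2529]
eef_rot: [-175.6, -2.7, -42.5]
tcp_pos: [0.7358, 0.0333, 0.2523]
eef_rot: [-176.9, -4.1, -21.5]
tcp_pos: [0.7359, 0.0333, 0.2516]
eef_rot: [-178.6, -4.9, -0.4]
[ 17.75789756  22.9929421    5.94753773   0.15567627 -67.86359447
  71.83464359]
```

The tilt holds at about 5 degrees and lies in the arm plane. With the jaws tangential (tool yaw about equal to j1) the pads stay vertical, so this is harmless. I'll switch the helper to the full rotation and go for the round cutter.

```bash
cat >> h.py <<'E'
from scipy.spatial.transform import Rotation as Ro
def to(x,y,z,yaw=None):
    s=r.get_state(); e=s['eef_rot']; D=np.array([x,y,z])-s['tcp_pos']
    R=Ro.from_euler('xyz',e,degrees=True)
    print('t',round(s['time_s'],2),'tcp',s['tcp_pos'].round(4),'rpy',e.round(1),'w',round(s['gripper_width'],4),'j1',s['joints'][0].round(1),'j6',s['joints'][5].round(1),'tilt',(90-s['joints'][1]+s['joints'][2]+s['joints'][4]).round(1))
    n=0 if yaw is None else -((yaw-e[2]+180)%360-180)/4
    print('now',(R.inv().apply(D)/.025).round(2),'| yaw units',round(n,2),'then',((R*Ro.from_euler('z',4*n,degrees=True)).inv().apply(D)/.025).round(2))
E
python3 -m inch '[{"x":0,"y":0,"z":0,"yaw":-1},{"x":0,"y":0,"z":0,"yaw":-1},{"x":0,"y":0,"z":0,"yaw":-1},{"x":0,"y":0,"z":0,"yaw":-1},{"x":0,"y":0,"z":0,"yaw":-1}]' | egrep 'tcp|rot'
python3 -c "
from h import *
to(.4365,-.012,.07,22)"
```

```text
tcp_pos: [0.736, 0.0333, 0.251]
eef_rot: [179.6, -5.0, 20.7]
t 19.73 tcp [0.736  0.0333 0.251 ] rpy [179.6  -5.   20.7] w 0.0723 j1 17.8 j6 92.9 tilt 5.0
now [-12.43  -2.58   6.16] | yaw units -0.32 then [-12.37  -2.86   6.16]
```

```bash

python3 -m inch '[{"x":-1,"y":-0.2,"z":0.4,"yaw":0},{"x":-1,"y":-0.2,"z":0.5,"yaw":0},{"x":-1,"y":-0.2,"z":0.5,"yaw":0},{"x":-1,"y":-0.2,"z":0.5,"yaw":0},{"x":-1,"y":-0.2,"z":0.5,"yaw":0}]' | egrep 'tcp|rot'
python3 -m inch '[{"x":-1,"y":-0.2,"z":0.5,"yaw":0},{"x":-1,"y":-0.2,"z":0.5,"yaw":0},{"x":-1,"y":-0.2,"z":0.5,"yaw":0},{"x":-1,"y":-0.2,"z":0.5,"yaw":0},{"x":-1,"y":-0.2,"z":0.5,"yaw":0}]' | egrep 'tcp|rot'
python3 -c "
from h import *
to(.4365,-.012,.07,22)"
```

```text
tcp_pos: [0.6174, 0.0136, 0.1786]
eef_rot: [179.4, -5.4, 21.1]
tcp_pos: [0.4924, -0.0076, 0.1019]
eef_rot: [179.4, -5.5, 21.1]
t 20.57 tcp [ 0.4924 -0.0076  0.1019] rpy [179.4  -5.5  21.1] w 0.0727 j1 22.6 j6 87.6 tilt 5.5
now [-2.26 -0.65  1.06] | yaw units -0.23 then [-2.25 -0.69  1.06]
```

```bash

python3 -m inch '[{"x":-1,"y":-0.3,"z":0.3,"yaw":0},{"x":-1,"y":-0.3,"z":0.3,"yaw":0},{"x":-0.3,"y":-0.05,"z":0.4,"yaw":0},{"x":0,"y":0,"z":0,"yaw":0}]' | egrep 'tcp|rot'
python3 -c "
from h import *
to(.4365,-.012,.027)
grab('wrist','w6'); blob('w6',(200,60,440,300),.033,.044,.038)"
```

```text
tcp_pos: [0.4263, -0.0151, 0.068]
eef_rot: [179.5, -5.3, 21.0]
t 20.9 tcp [ 0.4263 -0.0151  0.068 ] rpy [179.5  -5.3  21. ] w 0.0726 j1 25.6 j6 83.9 tilt 5.2
now [0.27 0.02 1.67] | yaw units 0 then [0.27 0.02 1.67]
w6 (200, 60, 440, 300) n 1617 rect 441.3 -10.7 size 40.0 49.2 ang 20.8 circ 436.7 -12.4 r 25.0 z [0.038 0.038 0.038]
```

```bash

python3 -m inch '[{"x":0.3,"y":0.02,"z":0.5,"yaw":0},{"x":0,"y":0,"z":0.6,"yaw":0},{"x":0,"y":0,"z":0.5,"yaw":0},{"x":0,"y":0,"z":0.1,"yaw":0}]' | egrep 'tcp|rot'
python3 -m inch '[{"x":0,"y":0,"z":0.02,"yaw":0},{"x":0,"y":0,"z":0.02,"yaw":0},{"x":0,"y":0,"z":0.02,"yaw":0},{"x":0,"y":0,"z":0.02,"yaw":0},{"x":0,"y":0,"z":0.02,"yaw":0}]' -0.1 12
python3 -c "
from h import *
to(.4365,-.012,.027)"
```

```text
tcp_pos: [0.4466, -0.0087, 0.0306]
eef_rot: [179.4, -5.9, 21.1]
time_s: 21.7
tcp_pos: [0.4508, -0.0075, 0.0304]
eef_rot: [179.4, -6.1, 21.2]
contact_force: [-0.8, -1.2, -1.0]
gripper_width: 0.0458
t 21.7 tcp [ 0.4508 -0.0075  0.0304] rpy [179.4  -6.1  21.2] w 0.0458 j1 25.1 j6 83.9 tilt 6.0
now [-0.61 -0.04  0.07] | yaw units 0 then [-0.61 -0.04  0.07]
```

```bash

python3 -m inch '[{"x":0,"y":0,"z":0,"yaw":0},{"x":0,"y":0,"z":0,"yaw":0},{"x":0,"y":0,"z":0,"yaw":0},{"x":-0.3,"y":0,"z":0.02,"yaw":0},{"x":-0.4,"y":0,"z":0.02,"yaw":0}]' 0.45 12
python3 -c "
from h import *
to(.4365,-.012,.027)
grab('wrist','w7'); blob('w7',(200,60,440,300),.033,.044,.038)"
```

```text
time_s: 22.12
tcp_pos: [0.4362, -0.0131, 0.0289]
eef_rot: [179.4, -6.4, 21.2]
contact_force: [0.1, 0.3, -0.6]
gripper_width: 0.063
t 22.12 tcp [ 0.4362 -0.0131  0.0289] rpy [179.4  -6.4  21.2] w 0.063 j1 25.3 j6 83.5 tilt 6.3
now [ 0.02 -0.04  0.08] | yaw units 0 then [ 0.02 -0.04  0.08]
w7 (200, 60, 440, 300) n 1411 rect 452.0 -6.6 size 18.6 47.2 ang 21.0 circ 443.4 -9.9 r 23.6 z [0.038 0.038 0.038]
```

View pics/w7.png

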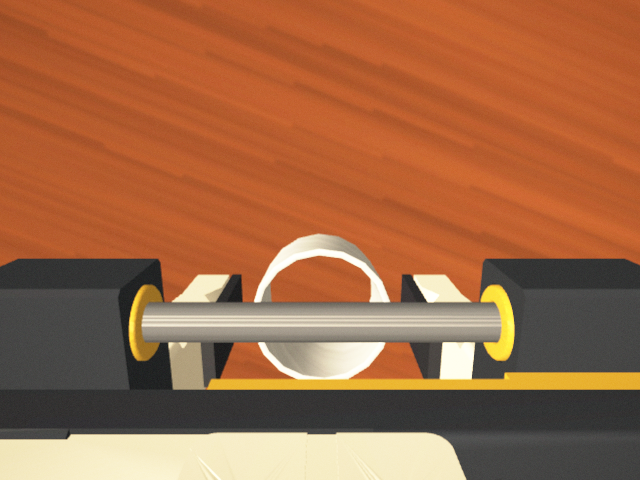

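The ring at (320,315) is centred between the fingers. Closing now.

```bash

python3 -m inch '[{"x":-0.02,"y":0,"z":0.08,"yaw":0},{"x":-0.03,"y":0,"z":0.02,"yaw":0},{"x":-0.03,"y":0,"z":0.02,"yaw":0},{"x":-0.03,"y":0,"z":0.02,"yaw":0},{"x":-0.03,"y":0,"z":0.02,"yaw":0}]' -0.1 12
python3 -c "
from h import *
to(.4365,-.012,.027)"
```

```text
time_s: 22.58
tcp_pos: [0.4303, -0.0156, 0.0248]
eef_rot: [179.4, -6.4, 21.2]
contact_force: [-3.9, 0.3, 12.7]
gripper_width: 0.0503
t 22.58 tcp [ 0.4303 -0.0156  0.0248] rpy [179.4  -6.4  21.2] w 0.0503 j1 25.4 j6 83.3 tilt 6.3
now [ 0.29 -0.04 -0.06] | yaw units 0 then [ 0.29 -0.04 -0.06]
```

```bash

python3 -m inch '[{"x":0,"y":0,"z":-0.5,"yaw":0},{"x":0,"y":0,"z":-1,"yaw":0},{"x":0,"y":0,"z":-1,"yaw":0},{"x":0,"y":0,"z":-1,"yaw":1},{"x":0,"y":0,"z":-0.3,"yaw":1}]' | egrep 'tcp|rot|wid'
python3 -m inch '[{"x":0,"y":0,"z":0,"yaw":1},{"x":0,"y":0,"z":0,"yaw":1}]' | egrep 'tcp|rot|wid'
python3 -c "
from h import *
to(.617,-.251,.12,5.9)"
```

```text
tcp_pos: [0.4179, -0.0193, 0.1202]
eef_rot: [-179.8, -5.9, 13.1]
gripper_width: 0.0505
tcp_pos: [0.4193, -0.0187, 0.1233]
eef_rot: [-178.8, -6.2, 4.6]
gripper_width: 0.0507
t 23.17 tcp [ 0.4193 -0.0187  0.1233] rpy [-178.8   -6.2    4.6] w 0.0507 j1 25.7 j6 67.7 tilt 6.2
now [7.08 9.92 0.7 ] | yaw units -0.32 then [ 6.85 10.07  0.7 ]
```

```bash

python3 -m inch '[{"x":0.7,"y":1,"z":0.07,"yaw":0},{"x":0.7,"y":1,"z":0.07,"yaw":0},{"x":0.7,"y":1,"z":0.07,"yaw":0},{"x":0.7,"y":1,"z":0.07,"yaw":0},{"x":0.7,"y":1,"z":0.07,"yaw":0}]' | egrep 'tcp|rot|wid'
python3 -m inch '[{"x":0.7,"y":1,"z":0.07,"yaw":0},{"x":0.7,"y":1,"z":0.07,"yaw":0},{"x":0.4,"y":0.4,"z":0.07,"yaw":0},{"x":0,"y":0,"z":0,"yaw":0}]' | egrep 'tcp|rot|wid'
python3 -c "
from h import *
to(.617,-.251,.12,5.9);grab('wrist','w8')"
```

```text
tcp_pos: [0.519, -0.1362, 0.123]
eef_rot: [-178.6, -6.5, 4.8]
gripper_width: 0.0504
tcp_pos: [0.5744, -0.1998, 0.1188]
eef_rot: [-178.7, -6.4, 4.6]
gripper_width: 0.0507
t 23.92 tcp [ 0.5744 -0.1998  0.1188] rpy [-178.7   -6.4    4.6] w 0.0507 j1 -2.1 j6 98.6 tilt 6.1
now [1.53 2.18 0.07] | yaw units -0.32 then [1.48 2.22 0.07]
```

View pics/w8.png

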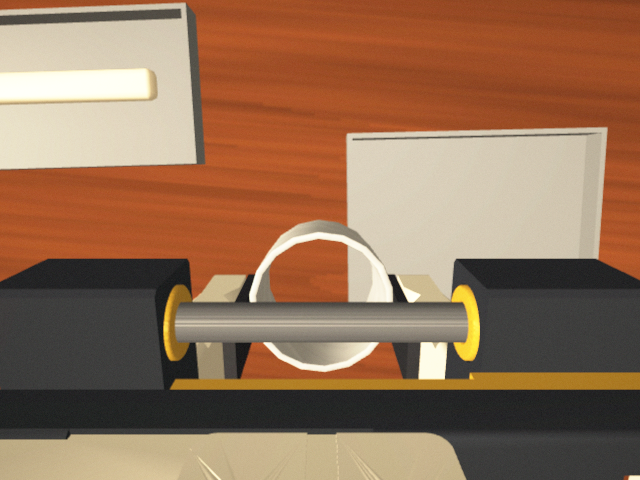

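The ring is held upright. The cutter tray's far rim corners are at (347,133) and (606,128).

```bash
python3 - <<'E'
from h import *
p,d,K,T=load('w8')
a=ray(346.5,133,K,T,.018);b=ray(606.5,128,K,T,.018);e=a-b;L=np.hypot(*e[:2]);e/=L
x=np.array([e[1],-e[0],0]);c=(a+b)/2-.055*x;print(a,b,L,np.degrees(np.arctan2(x[1],x[0])),'c',c)
for l in((.017,.037),(-.017,-.037)): print(c+l[0]*x+l[1]*e)
w=cloud(d,K,T);print(w[131:139:2,480])
E
```

```text
[ 0.6503054  -0.20503756  0.018     ] [ 0.66521005 -0.35432147  0.018     ] 0.15002610457546686 5.7015709328052 c [ 0.60302982 -0.2851436   0.018     ]
[ 0.61626988 -0.24663775  0.018     ]
[ 0.58978976 -0.32364946  0.018     ]
[[ 0.6576396  -0.282153    0.01843615]
 [ 0.65647549 -0.28220427  0.01874113]
 [ 0.65538571 -0.28246132  0.01842605]
 [ 0.6556514  -0.28670958  0.00611885]]
```

```bash

python3 -m inch '[{"x":0.8,"y":0.9,"z":0.1,"yaw":-0.3},{"x":0.8,"y":0.9,"z":0.3,"yaw":0},{"x":0,"y":0.2,"z":0.6,"yaw":0},{"x":0,"y":0,"z":0.6,"yaw":0},{"x":0,"y":0,"z":0.4,"yaw":0}]' | egrep 'tcp|rot|wid'
python3 -c "
from h import *
to(.6165,-.247,.031,5.7)"
```

```text
tcp_pos: [0.6229, -0.2429, 0.072]
eef_rot: [-178.8, -6.4, 5.9]
gripper_width: 0.0504
t 24.38 tcp [ 0.6229 -0.2429  0.072 ] rpy [-178.8   -6.4    5.9] w 0.0504 j1 -6.1 j6 104.6 tilt 6.0
now [-0.45  0.17  1.6 ] | yaw units 0.06 then [-0.45  0.17  1.6 ]
```

```bash

python3 -m inch '[{"x":-0.35,"y":0.17,"z":0.4,"yaw":0},{"x":-0.1,"y":0,"z":0.6,"yaw":0},{"x":0,"y":0,"z":0.4,"yaw":0},{"x":0,"y":0,"z":0.1,"yaw":0}]' | egrep 'tcp|rot|wid|for'
python3 -c "
from h import *
to(.6165,-.247,.0295,5.7)"
```

```text
tcp_pos: [0.613, -0.2436, 0.0296]
eef_rot: [-178.7, -6.2, 6.0]
contact_force: [-0.9, -0.3, -0.1]
gripper_width: 0.0506
t 24.72 tcp [ 0.613  -0.2436  0.0296] rpy [-178.7   -6.2    6. ] w 0.0506 j1 -6.3 j6 105.5 tilt 5.7
now [0.12 0.15 0.02] | yaw units 0.08 then [0.12 0.15 0.02]
```

```bash

python3 -m inch '[{"x":0,"y":0,"z":0,"yaw":0},{"x":0,"y":0,"z":0,"yaw":0},{"x":0,"y":0,"z":0,"yaw":0},{"x":0,"y":0,"z":-0.2,"yaw":0},{"x":0,"y":0,"z":-0.6,"yaw":0}]' 0.4 | egrep 'tcp|rot|wid'
python3 -m inch '[{"x":0,"y":0,"z":-1,"yaw":0},{"x":0,"y":0,"z":-1,"yaw":0},{"x":-0.3,"y":0,"z":-1,"yaw":0},{"x":-0.7,"y":0,"z":-1,"yaw":0},{"x":-1,"y":0,"z":-0.5,"yaw":0}]' | egrep 'tcp|rot|wid'
python3 -c "
from h import *
to(.41,-.156,.15,4)
grab('wrist','w9')"
```

```text
tcp_pos: [0.6103, -0.2424, 0.0495]
eef_rot: [-178.6, -6.0, 6.1]
gripper_width: 0.061
tcp_pos: [0.5521, -0.2517, 0.1651]
eef_rot: [-178.8, -6.3, 6.3]
gripper_width: 0.0613
t 25.55 tcp [ 0.5521 -0.2517  0.1651] rpy [-178.8   -6.3    6.3] w 0.0613 j1 -7.8 j6 106.1 tilt 5.7
now [-5.26 -4.43  0.12] | yaw units 0.58 then [-5.44 -4.21  0.12]
```

View pics/w9.png

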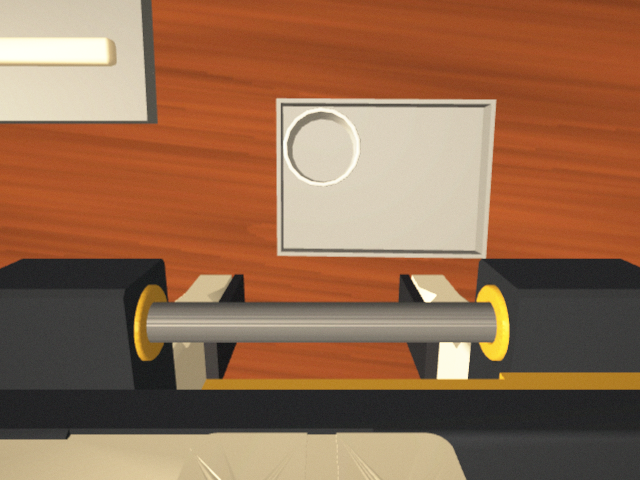

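The ring stands flat in the tray at (322,147). Next is the round stamp; I'll check the ring's place by number on the way.

```bash
python3 -c "
from h import *
blob('w9',(280,103,365,190),.035,.047,.041)"
python3 -m inch '[{"x":-1,"y":-0.8,"z":0.1,"yaw":0.2},{"x":-1,"y":-0.8,"z":0.1,"yaw":0.2},{"x":-1,"y":-0.8,"z":0.1,"yaw":0.1},{"x":-1,"y":-0.8,"z":0.1,"yaw":0},{"x":-1,"y":-0.8,"z":0.2,"yaw":0}]' | egrep 'tcp|rot|wid'
python3 -m inch '[{"x":-0.9,"y":-0.2,"z":0.2,"yaw":0},{"x":-0.3,"y":0,"z":0.3,"yaw":0},{"x":0,"y":0,"z":0.3,"yaw":0}]' 0.35 | egrep 'tcp|rot|wid'
python3 -c "
from h import *
to(.41,-.156,.10,4)
p,d,K,T=grab('wrist','w10');w=cloud(d,K,T);m=(w[...,2]>.045)&(w[...,2]<.07)&(abs(w[...,0]-.41)<.06)&(abs(w[...,1]+.156)<.06)
v,u=np.nonzero(m);print(len(u),u.min(),u.max(),v.min(),v.max())
if len(u): blob('w10',(u.min(),v.min(),u.max()+1,v.max()+1),.05,.07,.054);blob('w10',(u.min(),v.min(),u.max()+1,v.max()+1),.05,.07)
blob('w10',(150,20,490,300),.005,.013,.010)"
```

```text
w9 (280, 103, 365, 190) n 1060 rect 619.4 -241.1 size 49.3 49.0 ang 6.3 circ 619.3 -241.0 r 24.9 z [0.041 0.041 0.041]
tcp_pos: [0.4177, -0.1638, 0.1463]
eef_rot: [-178.8, -7.1, 3.9]
gripper_width: 0.0611
tcp_pos: [0.3843, -0.1577, 0.1246]
eef_rot: [-178.7, -7.5, 4.0]
gripper_width: 0.0595
t 26.27 tcp [ 0.3843 -0.1577  0.1246] rpy [-178.7   -7.5    4. ] w 0.0595 j1 3.9 j6 91.6 tilt 7.5
now [0.89 0.03 1.11] | yaw units -0.01 then [0.89 0.03 1.11]
1774 294 341 201 248
w10 (np.int64(294), np.int64(201), np.int64(342), np.int64(249)) n 1763 rect 409.8 -151.2 size 25.2 25.2 ang 4.3 circ 409.6 -151.0 r 12.9 z [0.054 0.054 0.054]
w10 (np.int64(294), np.int64(201), np.int64(342), np.int64(249)) n 1763 rect 409.6 -151.0 size 24.9 25.4 ang 9.4 circ 409.6 -151.0 r 12.9 z [0.0542 0.0576 0.0591]
w10 (150, 20, 490, 300) n 4503 rect 409.7 -151.1 size 56.9 56.8 ang 4.1 circ 409.4 -151.1 r 28.8 z [0.01 0.01 0.01]
```

View pics/w10.png

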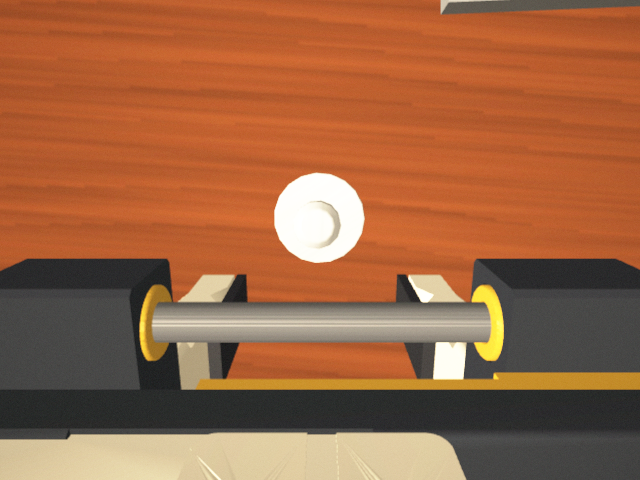

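The stamp is at (318,217); its base measures 57 mm across and its knob 25 mm, both at (409.6,-151.1) mm. Descending on the knob.

```bash

python3 -m inch '[{"x":0.4,"y":-0.1,"z":0.3,"yaw":0},{"x":0.5,"y":-0.1,"z":0.4,"yaw":0},{"x":0.3,"y":0,"z":0.8,"yaw":0},{"x":0.1,"y":0,"z":0.9,"yaw":0},{"x":0,"y":0,"z":0.4,"yaw":0}]' | egrep 'tcp|rot|wid'
python3 -c "
from h import *
to(.411,-.151,.039,4)"
```

```text
tcp_pos: [0.4382, -0.1481, 0.0605]
eef_rot: [-178.8, -8.2, 4.0]
gripper_width: 0.059
t 26.73 tcp [ 0.4382 -0.1481  0.0605] rpy [-178.8   -8.2    4. ] w 0.059 j1 4.9 j6 91.0 tilt 8.2
now [-1.21  0.06  0.69] | yaw units -0.01 then [-1.21  0.05  0.69]
```

```bash

python3 -m inch '[{"x":-0.7,"y":0.05,"z":0.1,"yaw":0},{"x":-0.6,"y":0,"z":0.3,"yaw":0},{"x":0,"y":0,"z":0.3,"yaw":0},{"x":0,"y":0,"z":0.1,"yaw":0}]' -0.05 20 | egrep 'tcp|rot|wid'
python3 -c "
from h import *
to(.411,-.151,.039,4)"
```

```text
tcp_pos: [0.4163, -0.1512, 0.0317]
eef_rot: [-178.8, -8.1, 4.0]
gripper_width: 0.0428
t 27.07 tcp [ 0.4163 -0.1512  0.0317] rpy [-178.8   -8.1    4. ] w 0.0428 j1 4.7 j6 91.5 tilt 8.1
now [-0.17 -0.03 -0.32] | yaw units -0.01 then [-0.17 -0.03 -0.32]
```

```bash

python3 -m inch '[{"x":-0.2,"y":-0.03,"z":-0.3,"yaw":0},{"x":-0.03,"y":0,"z":0,"yaw":0},{"x":-0.03,"y":0,"z":0,"yaw":0},{"x":-0.03,"y":0,"z":0,"yaw":0},{"x":-0.03,"y":0,"z":0,"yaw":0}]' -0.8 20 | egrep 'tcp|rot|wid|for'
python3 -c "
from h import *
to(.411,-.151,.039,4)"
```

```text
tcp_pos: [0.4115, -0.1512, 0.0391]
eef_rot: [-178.9, -8.2, 4.0]
contact_force: [0.3, -0.7, -2.4]
gripper_width: 0.0251
t 27.48 tcp [ 0.4115 -0.1512  0.0391] rpy [-178.9   -8.2    4. ] w 0.0251 j1 4.8 j6 91.3 tilt 8.1
now [-0.02 -0.01  0.  ] | yaw units -0.0 then [-0.02 -0.01  0.  ]
```

```bash

python3 -m inch '[{"x":0,"y":0,"z":-0.4,"yaw":0},{"x":0,"y":0,"z":-0.9,"yaw":0},{"x":0,"y":0,"z":-1,"yaw":-1},{"x":0,"y":0,"z":-0.7,"yaw":-1},{"x":0,"y":0,"z":-0.2,"yaw":-1}]' | egrep 'tcp|rot|wid'
python3 -m inch '[{"x":0,"y":0,"z":0,"yaw":-1},{"x":0,"y":0,"z":0,"yaw":-1},{"x":0,"y":0,"z":0,"yaw":-1},{"x":0,"y":0,"z":0,"yaw":-1}]' | egrep 'tcp|rot|wid'
python3 -c "
from h import *
to(.54,.17,.12,36)"
```

```text
tcp_pos: [0.398, -0.1536, 0.1205]
eef_rot: [179.4, -8.0, 16.4]
gripper_width: 0.0249
tcp_pos: [0.399, -0.1534, 0.1248]
eef_rot: [176.9, -7.9, 33.4]
gripper_width: 0.0252
t 28.23 tcp [ 0.399  -0.1534  0.1248] rpy [176.9  -7.9  33.4] w 0.0252 j1 4.6 j6 119.7 tilt 8.4
now [11.69 -7.79  1.4 ] | yaw units -0.65 then [12.03 -7.24  1.4 ]
```

```bash

python3 -m inch '[{"x":1,"y":-0.66,"z":0.12,"yaw":0},{"x":1,"y":-0.66,"z":0.12,"yaw":0},{"x":1,"y":-0.66,"z":0.12,"yaw":0},{"x":1,"y":-0.66,"z":0.12,"yaw":0},{"x":1,"y":-0.66,"z":0.12,"yaw":0}]' | egrep 'tcp|rot|wid'
python3 -m inch '[{"x":1,"y":-0.66,"z":0.12,"yaw":0},{"x":1,"y":-0.66,"z":0.12,"yaw":0},{"x":1,"y":-0.66,"z":0.12,"yaw":0},{"x":1,"y":-0.66,"z":0.12,"yaw":0},{"x":0.5,"y":-0.3,"z":0.1,"yaw":0}]' | egrep 'tcp|rot|wid'
python3 -c "
from h import *
to(.603,.239,.12,36);grab('wrist','w11')"
```

```text
tcp_pos: [0.4583, -0.015, 0.1244]
eef_rot: [176.8, -8.1, 33.2]
gripper_width: 0.0252
tcp_pos: [0.516, 0.1174, 0.1238]
eef_rot: [176.8, -8.4, 33.3]
gripper_width: 0.0249
t 29.07 tcp [0.516  0.1174 0.1238] rpy [176.8  -8.4  33.3] w 0.0249 j1 36.7 j6 82.0 tilt 8.0
now [ 5.5  -2.2   0.84] | yaw units -0.67 then [ 5.59 -1.94  0.84]
```

View pics/w11.png

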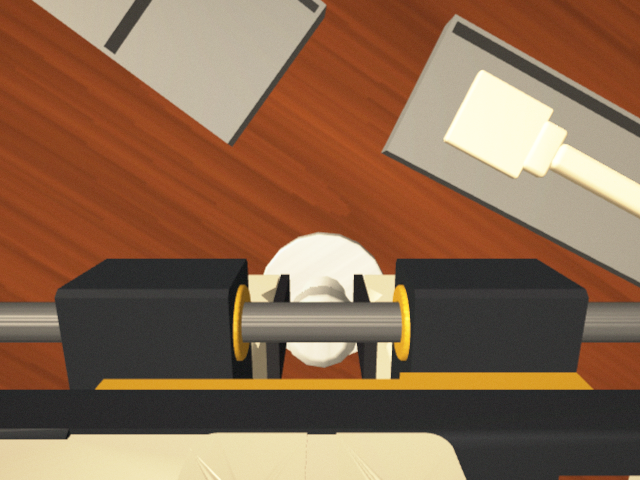

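The stamp is held straight at (322,300). The stamp tray's near corners are at (230,144) and (326,9), and its divider starts at about (110,50).

```bash
python3 - <<'E'
from h import *
p,d,K,T=load('w11')
g=cv2.cvtColor(p,cv2.COLOR_RGB2GRAY)
a=ray(231,143,K,T,.018);b=ray(326,9,K,T,.018);e=b-a;L=np.hypot(*e[:2]);x=e/L;y=np.array([-x[1],x[0],0])
f=ray(110,50,K,T,.018)
print(a,b,L,np.degrees(np.arctan2(x[1],x[0])),'c',(a+b)/2+.09*y,'near',(a+b)/2+.046*y,'divider along y',(f-a)@y,(f-a)@x)
w=cloud(d,K,T);print(w[134:146:2,231])
E
```

```text
[0.55158073 0.19828154 0.018     ] [0.64787269 0.19264234 0.018     ] 0.09645694411666537 -3.351617921870114 c [0.60498841 0.285308   0.018     ] near [0.60241602 0.24138326 0.018     ] divider along y 0.08593547269708762 0.0020795285032452187
[[0.55607344 0.20090513 0.01878274]
 [0.55508343 0.20036617 0.01839481]
 [0.55406928 0.19959049 0.01922725]
 [0.5531117  0.19958034 0.01604019]
 [0.5521337  0.19966091 0.01228489]
 [0.55112462 0.19967861 0.00877021]]
```

```bash

python3 -m inch '[{"x":1,"y":-0.4,"z":0.1,"yaw":0},{"x":1,"y":-0.4,"z":0.1,"yaw":0},{"x":1,"y":-0.4,"z":0.1,"yaw":0},{"x":1,"y":-0.4,"z":0.1,"yaw":0},{"x":1,"y":-0.4,"z":0.2,"yaw":0}]' | egrep 'tcp|rot|wid'
python3 -m inch '[{"x":0,"y":0,"z":0.4,"yaw":0},{"x":0,"y":0,"z":0.4,"yaw":0},{"x":0,"y":0,"z":0.2,"yaw":0}]' | egrep 'tcp|rot|wid'
python3 -c "
from h import *
to(.6035,.241,.043)"
```

```text
tcp_pos: [0.5937, 0.2299, 0.1236]
eef_rot: [176.9, -8.2, 33.3]
gripper_width: 0.0253
tcp_pos: [0.6008, 0.2351, 0.0981]
eef_rot: [176.9, -8.4, 33.4]
gripper_width: 0.0249
t 29.78 tcp [0.6008 0.2351 0.0981] rpy [176.9  -8.4  33.4] w 0.0249 j1 41.0 j6 77.2 tilt 7.7
now [-0.1  -0.26  2.2 ] | yaw units 0 then [-0.1  -0.26  2.2 ]
```

```bash

python3 -m inch '[{"x":-0.1,"y":-0.25,"z":0.5,"yaw":0},{"x":0,"y":0,"z":0.6,"yaw":0},{"x":0,"y":0,"z":0.6,"yaw":0},{"x":0,"y":0,"z":0.3,"yaw":0},{"x":0,"y":0,"z":0.05,"yaw":0}]' | egrep 'tcp|rot|wid|for'
python3 -c "
from h import *
to(.6035,.241,.0425)"
```

```text
tcp_pos: [0.6003, 0.2359, 0.0429]
eef_rot: [176.9, -8.1, 33.3]
contact_force: [1.2, -1.4, 6.5]
gripper_width: 0.0249
t 30.2 tcp [0.6003 0.2359 0.0429] rpy [176.9  -8.1  33.3] w 0.0249 j1 41.1 j6 75.5 tilt 7.4
now [ 0.22 -0.1   0.04] | yaw units 0 then [ 0.22 -0.1   0.04]
```

```bash

python3 -m inch '[{"x":0,"y":0,"z":0,"yaw":0},{"x":0,"y":0,"z":0,"yaw":0},{"x":0,"y":0,"z":0,"yaw":0},{"x":0,"y":0,"z":-0.4,"yaw":0},{"x":0,"y":0,"z":-1,"yaw":0}]' -0.05 | egrep 'tcp|rot|wid'
python3 -m inch '[{"x":0,"y":0,"z":-1,"yaw":1},{"x":0,"y":0,"z":-1,"yaw":1},{"x":0,"y":0,"z":-0.8,"yaw":1},{"x":0,"y":0,"z":0,"yaw":1},{"x":0,"y":0,"z":0,"yaw":1}]' 0.55 | egrep 'tcp|rot|wid'
python3 -m inch '[{"x":0,"y":0,"z":0,"yaw":1},{"x":0,"y":0,"z":0,"yaw":1},{"x":0,"y":0,"z":0,"yaw":1}]' | egrep 'tcp|rot|wid'
python3 -c "
from h import *
for t,u,v in(('side0',296,131),('scene0',451,356)):
    p,d,K,T=load(t); print(ray(u,v,K,T,.118))
for t,(cu,cv_) in(('side0',(298,166)),('scene0',(448,391))):
    p,d,K,T=load(t); print('coaster',ray(cu,cv_,K,T,.007))
to(.38,.295,.13,0)"
```

```text
tcp_pos: [0.5936, 0.2321, 0.0769]
eef_rot: [176.9, -7.8, 33.2]
gripper_width: 0.0415
tcp_pos: [0.5846, 0.2319, 0.1626]
eef_rot: [-179.8, -9.2, 12.3]
gripper_width: 0.066
tcp_pos: [0.5853, 0.2331, 0.1704]
eef_rot: [-177.4, -9.3, -0.5]
gripper_width: 0.0678
[0.44613544 0.49111895 0.118     ]
[0.44843397 0.49441568 0.118     ]
coaster [0.44804925 0.48918446 0.007     ]
coaster [0.44775266 0.50645477 0.007     ]
t 31.28 tcp [0.5853 0.2331 0.1704] rpy [-177.4   -9.3   -0.5] w 0.0678 j1 42.0 j6 43.9 tilt 8.5
now [-8.39 -2.39  0.37] | yaw units -0.12 then [-8.37 -2.46  0.37]
```

```bash

for i in 1 2 3 4; do python3 -m inch '[{"x":0,"y":0,"z":0,"yaw":-1},{"x":0,"y":0,"z":0,"yaw":-1},{"x":0,"y":0,"z":0,"yaw":-1},{"x":0,"y":0,"z":0,"yaw":-1},{"x":0,"y":0,"z":0,"yaw":-1}]' | egrep 'tcp|rot'; done
python3 -c "
from h import *
to(.343,.295,.12,89.7)"
```

```text
tcp_pos: [0.5855, 0.2341, 0.1803]
eef_rot: [179.4, -10.2, 20.2]
tcp_pos: [0.5854, 0.2348, 0.1896]
eef_rot: [175.8, -9.9, 41.6]
tcp_pos: [0.5852, 0.2356, 0.199]
eef_rot: [172.3, -8.3, 62.9]
tcp_pos: [0.5848, 0.2361, 0.2084]
eef_rot: [169.4, -5.4, 83.9]
t 32.95 tcp [0.5848 0.2361 0.2084] rpy [169.4  -5.4  83.9] w 0.0678 j1 42.2 j6 127.7 tilt 10.9
now [  0.98 -10.37   1.77] | yaw units -1.44 then [  2.02 -10.22   1.77]
```

```bash
f(){ egrep 'tcp|rot' | tr '\n' ' '; echo; }
for i in 1 2 3; do python3 -m inch '[{"x":0,"y":0,"z":0,"yaw":0}]' | f; done
python3 -m inch '[{"x":0,"y":0,"z":0.6,"yaw":0},{"x":0,"y":0,"z":0.6,"yaw":0},{"x":0,"y":0,"z":0.6,"yaw":0}]' | f
for i in 1 2 3 4 5; do python3 -m inch '[{"x":0,"y":0,"z":0,"yaw":0}]' | f; done
python3 -m inch '[{"x":0,"y":0,"z":0,"yaw":-0.3},{"x":0,"y":0,"z":0,"yaw":-0.3},{"x":0,"y":0,"z":0,"yaw":-0.3},{"x":0,"y":0,"z":0,"yaw":-0.3},{"x":0,"y":0,"z":0,"yaw":-0.3}]' |f
python3 -c "
from h import *
s=r.get_state();print(s['joints'],s['joint_torque'])"
```

```text
tcp_pos: [0.5847, 0.2362, 0.2101] eef_rot: [169.3, -5.5, 84.1] 
tcp_pos: [0.5847, 0.2362, 0.2116] eef_rot: [169.3, -5.6, 84.0] 
tcp_pos: [0.5847, 0.2363, 0.2127] eef_rot: [169.2, -5.7, 83.9] 
tcp_pos: [0.5956, 0.2415, 0.1741] eef_rot: [168.8, -6.1, 83.7] 
tcp_pos: [0.5946, 0.2408, 0.1715] eef_rot: [169.0, -6.0, 83.5] 
tcp_pos: [0.5946, 0.2407, 0.1718] eef_rot: [169.0, -6.0, 83.5] 
tcp_pos: [0.5945, 0.2406, 0.1721] eef_rot: [169.1, -6.0, 83.4] 
tcp_pos: [0.5947, 0.2407, 0.173] eef_rot: [169.0, -6.0, 83.4] 
tcp_pos: [0.5949, 0.2409, 0.1739] eef_rot: [169.0, -6.1, 83.4] 
tcp_pos: [0.5955, 0.2415, 0.1765] eef_rot: [168.2, -4.9, 89.9] 
[ 41.9147715   13.17781096 -22.03132719   6.30016878 -42.92320151
 133.25729219] [ 3.19231208e-05 -4.54773259e+01  2.66721940e+01  6.11593634e+00
  7.03599416e-01 -4.88607008e-01]
```

The tilt grows when high and near, and shrank while low and far out. I'll test that by parking low and far, clear of everything, and watching the tilt.

```bash
f(){ egrep 'tcp|rot' | tr '\n' ' '; echo; }
python3 -m inch '[{"x":0,"y":0.9,"z":0.6,"yaw":0},{"x":0,"y":0.9,"z":0.6,"yaw":0},{"x":0,"y":0.9,"z":0.6,"yaw":0},{"x":0,"y":0.9,"z":0.6,"yaw":0},{"x":0,"y":0.9,"z":0.6,"yaw":0}]'|f
python3 -m inch '[{"x":0,"y":0.6,"z":0.3,"yaw":0},{"x":0,"y":0,"z":0,"yaw":0}]'|f
for i in 1 2 3; do python3 -m inch '[{"x":0,"y":0,"z":0,"yaw":0},{"x":0,"y":0,"z":0,"yaw":0},{"x":0,"y":0,"z":0,"yaw":0},{"x":0,"y":0,"z":0,"yaw":0}]' | f; done
python3 -c "
from h import *
s=r.get_state();print(s['joints'],s['joint_torque'])
to(.343,.295,.1,89.7)"
```

```text
tcp_pos: [0.7232, 0.2478, 0.13] eef_rot: [167.9, -5.1, 90.6] 
tcp_pos: [0.7431, 0.2475, 0.1214] eef_rot: [168.0, -4.9, 90.7] 
tcp_pos: [0.7419, 0.2467, 0.1197] eef_rot: [168.1, -4.8, 90.7] 
tcp_pos: [0.7407, 0.2477, 0.1225] eef_rot: [168.0, -4.9, 90.9] 
tcp_pos: [0.7407, 0.2481, 0.1235] eef_rot: [167.9, -4.9, 90.9] 
[ 33.9178772   27.84813253  -6.22211228   3.65051862 -43.19864367
 144.08404767] [ 2.37929105e-02 -6.53794885e+01  2.68335432e+01  6.13261342e+00
  7.45561570e-01 -1.96230289e-02]
t 35.87 tcp [0.7407 0.2481 0.1235] rpy [167.9  -4.9  90.9] w 0.068 j1 33.9 j6 144.1 tilt 12.7
now [  2.04 -15.76  -2.23] | yaw units 0.3 then [  1.71 -15.8   -2.23]
```

Neutral there, at about 13 degrees. With near-tangential jaws this stays workable, so I'll carry on promptly to the square cutter.

```bash
f(){ egrep 'tcp|rot' | tr '\n' ' '; echo; }
python3 -m inch '[{"x":0.1,"y":-1,"z":-0.15,"yaw":0},{"x":0.1,"y":-1,"z":-0.15,"yaw":0},{"x":0.1,"y":-1,"z":-0.15,"yaw":0},{"x":0.1,"y":-1,"z":-0.15,"yaw":0},{"x":0.1,"y":-1,"z":-0.15,"yaw":0}]'|f
python3 -m inch '[{"x":0.1,"y":-1,"z":-0.15,"yaw":0},{"x":0.1,"y":-1,"z":-0.15,"yaw":0},{"x":0.1,"y":-1,"z":-0.15,"yaw":0},{"x":0.1,"y":-1,"z":-0.15,"yaw":0},{"x":0.1,"y":-1,"z":-0.15,"yaw":0}]'|f
python3 -m inch '[{"x":0.1,"y":-1,"z":-0.15,"yaw":0},{"x":0.1,"y":-1,"z":-0.15,"yaw":0},{"x":0.1,"y":-1,"z":-0.15,"yaw":0},{"x":0.1,"y":-1,"z":-0.15,"yaw":0.2},{"x":0,"y":-0.3,"z":0,"yaw":0}]'|f
python3 -c "
from h import *
to(.344,.2965,.08,89.7)
p,d,K,T=grab('wrist','w12');w=cloud(d,K,T);m=(w[...,2]>.033)&(w[...,2]<.044)&(abs(w[...,0]-.343)<.04)&(abs(w[...,1]-.295)<.04)
v,u=np.nonzero(m);print(len(u),u.min(),u.max(),v.min(),v.max()); blob('w12',(u.min(),v.min(),u.max()+1,v.max()+1),.033,.044,.038)"
```

```text
tcp_pos: [0.6148, 0.2586, 0.115] eef_rot: [167.8, -4.9, 90.7] 
tcp_pos: [0.483, 0.2702, 0.108] eef_rot: [167.8, -5.0, 90.7] 
tcp_pos: [0.3684, 0.2794, 0.1013] eef_rot: [167.8, -5.3, 89.9] 
t 37.12 tcp [0.3684 0.2794 0.1013] rpy [167.8  -5.3  89.9] w 0.0678 j1 68.3 j6 92.6 tilt 7.9
now [ 0.6  -1.15  0.68] | yaw units 0.05 then [ 0.6  -1.15  0.68]
1828 191 288 195 287
w12 (np.int64(191), np.int64(195), np.int64(289), np.int64(288)) n 1828 rect 342.7 296.2 size 46.4 46.1 ang 89.6 circ 342.9 296.0 r 32.5 z [0.038 0.038 0.038]
```

View pics/w12.png

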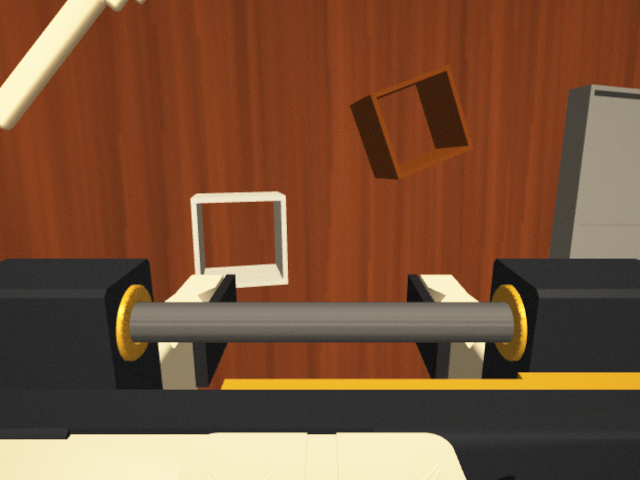

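The square cutter is at (240,238), measured at (342.8,296.1) mm with yaw about 0, and the brown decoy is clear of it. The lean is fixed in the world frame (12 degrees toward +x, 5 toward +y), so the jaws must lie along y. I'll turn back to yaw 0.

```bash
f(){ egrep 'tcp|rot' | tr '\n' ' '; echo; }
for i in 1 2 3 4; do python3 -m inch '[{"x":0,"y":0,"z":0.02,"yaw":1},{"x":0,"y":0,"z":0.02,"yaw":1},{"x":0,"y":0,"z":0.02,"yaw":1},{"x":0,"y":0,"z":0.02,"yaw":1},{"x":0,"y":0,"z":0.02,"yaw":1}]'|f; done
python3 -c "
from h import *
to(.3445,.2965,.027,-0.3)"
```

```text
tcp_pos: [0.3691, 0.2815, 0.1005] eef_rot: [170.4, -9.5, 69.7] 
tcp_pos: [0.3723, 0.2833, 0.0994] eef_rot: [174.5, -12.5, 48.5] 
tcp_pos: [0.3756, 0.285, 0.0981] eef_rot: [179.5, -13.8, 26.9] 
tcp_pos: [0.3789, 0.2866, 0.0968] eef_rot: [-175.3, -13.1, 5.2] 
t 38.83 tcp [0.3789 0.2866 0.0968] rpy [-175.3  -13.1    5.2] w 0.0679 j1 66.9 j6 8.9 tilt 8.8
now [-1.93 -0.32  2.45] | yaw units 1.37 then [-1.96 -0.13  2.45]
```

```bash
f(){ egrep 'tcp|rot' | tr '\n' ' '; echo; }
python3 -m inch '[{"x":-0.4,"y":-0.1,"z":0.1,"yaw":0.7},{"x":-0.7,"y":-0.05,"z":0.3,"yaw":0.65},{"x":-0.7,"y":0,"z":0.4,"yaw":0},{"x":-0.2,"y":0,"z":0.3,"yaw":0}]'|f
python3 -c "
from h import *
to(.3445,.2965,.027,-0.3)"
```

```text
tcp_pos: [0.3444, 0.3018, 0.0716] eef_rot: [-173.9, -11.7, -1.0] 
t 39.17 tcp [0.3444 0.3018 0.0716] rpy [-173.9  -11.7   -1. ] w 0.0681 j1 71.2 j6 -6.7 tilt 7.4
now [-0.35  0.4   1.71] | yaw units -0.18 then [-0.36  0.39  1.71]
```

```bash
f(){ egrep 'tcp|rot|for|wid' | tr '\n' ' '; echo; }
python3 -m inch '[{"x":-0.2,"y":0.3,"z":0.4,"yaw":-0.15},{"x":-0.2,"y":0.1,"z":0.6,"yaw":0},{"x":-0.05,"y":0.05,"z":0.5,"yaw":0},{"x":0,"y":0,"z":0.1,"yaw":0}]'|f
python3 -c "
from h import *
to(.3445,.2965,.027,-0.3)"
```

```text
tcp_pos: [0.3517, 0.3039, 0.0422] eef_rot: [-174.5, -10.1, 0.0] contact_force: [0.0, 0.3, 0.4] gripper_width: 0.0677 
t 39.5 tcp [0.3517 0.3039 0.0422] rpy [-174.5  -10.1    0. ] w 0.0677 j1 68.6 j6 -4.2 tilt 7.2
now [-0.39  0.35  0.51] | yaw units 0.08 then [-0.39  0.35  0.51]
```

```bash
f(){ egrep 'tcp|rot|for|wid' | tr '\n' ' '; echo; }
python3 -m inch '[{"x":-0.3,"y":0.35,"z":0.2,"yaw":0},{"x":-0.15,"y":0.1,"z":0.2,"yaw":0},{"x":-0.05,"y":0.05,"z":0.15,"yaw":0}]'|f
python3 -c "
from h import *
to(.3445,.2965,.027,-0.3)
p,d,K,T=grab('wrist','w13');blob('w13',(200,150,440,300),.033,.044,.038)"
```

```text
tcp_pos: [0.3485, 0.2964, 0.0323] eef_rot: [-174.8, -9.1, 0.1] contact_force: [0.7, 0.1, 0.3] gripper_width: 0.0679 
t 39.75 tcp [0.3485 0.2964 0.0323] rpy [-1.748e+02 -9.100e+00  1.000e-01] w 0.0679 j1 68.4 j6 -1.9 tilt 6.8
now [-0.19  0.01  0.18] | yaw units 0.1 then [-0.19  0.01  0.18]
w13 (200, 150, 440, 300) n 1599 rect 360.8 296.1 size 12.6 46.0 ang 1.8 circ 359.7 296.0 r 23.6 z [0.038 0.038 0.038]
```

```bash
f(){ egrep 'tcp|rot|for|wid' | tr '\n' ' '; echo; }
python3 -m inch '[{"x":-0.15,"y":0,"z":0.15,"yaw":0},{"x":-0.05,"y":0,"z":0.03,"yaw":0},{"x":-0.05,"y":0,"z":0.03,"yaw":0},{"x":-0.02,"y":0,"z":0,"yaw":0},{"x":-0.02,"y":0,"z":0,"yaw":0}]' -0.2 12|f
python3 -m inch '[{"x":0,"y":0,"z":0,"yaw":0}]' |f
python3 -c "
from h import *
to(.3445,.2965,.027,-0.3)"
```

```text
tcp_pos: [0.344, 0.2989, 0.0285] eef_rot: [-174.9, -8.7, 0.1] contact_force: [0.4, 0.4, -0.5] gripper_width: 0.047 
tcp_pos: [0.3439, 0.299, 0.0286] eef_rot: [-174.9, -8.7, 0.2] contact_force: [-0.3, -0.5, -0.9] gripper_width: 0.0473 
t 40.3 tcp [0.3439 0.299  0.0286] rpy [-174.9   -8.7    0.2] w 0.0473 j1 69.0 j6 -2.1 tilt 6.6
now [0.01 0.1  0.06] | yaw units 0.11 then [0.01 0.1  0.06]
```

```bash
f(){ egrep 'tcp|rot|wid' | tr '\n' ' '; echo; }
python3 -m inch '[{"x":0,"y":0,"z":-0.4,"yaw":0},{"x":0,"y":0,"z":-0.8,"yaw":0},{"x":0.3,"y":0,"z":-1,"yaw":-0.5},{"x":0.5,"y":0.5,"z":-1,"yaw":-0.5},{"x":0.5,"y":1,"z":-0.4,"yaw":-0.4}]'|f
python3 -c "
from h import *
to(.55,-.27,.12,5.7)"
```

```text
tcp_pos: [0.363, 0.2549, 0.1204] eef_rot: [-176.1, -8.9, 6.4] gripper_width: 0.047 
t 40.72 tcp [0.363  0.2549 0.1204] rpy [-176.1   -8.9    6.4] w 0.047 j1 65.6 j6 23.4 tilt 7.5
now [ 5.03 21.71 -0.65] | yaw units 0.17 then [ 5.29 21.64 -0.65]
```

```bash
f(){ egrep 'tcp|rot|wid' | tr '\n' ' '; echo; }
for i in 1 2 3 4; do python3 -m inch '[{"x":0.24,"y":1,"z":-0.02,"yaw":0},{"x":0.24,"y":1,"z":-0.02,"yaw":0},{"x":0.24,"y":1,"z":-0.02,"yaw":0},{"x":0.24,"y":1,"z":-0.02,"yaw":0},{"x":0.24,"y":1,"z":-0.02,"yaw":0}]'|f; done
python3 -c "
from h import *
to(.591,-.3236,.07,5.7)"
```

```text
tcp_pos: [0.4099, 0.1332, 0.1245] eef_rot: [-175.6, -9.4, 6.8] gripper_width: 0.0471 
tcp_pos: [0.4557, 0.0069, 0.1235] eef_rot: [-175.5, -9.6, 6.9] gripper_width: 0.047 
tcp_pos: [0.5021, -0.1199, 0.1216] eef_rot: [-175.4, -9.7, 6.9] gripper_width: 0.0469 
tcp_pos: [0.5484, -0.2467, 0.1186] eef_rot: [-175.3, -9.7, 6.8] gripper_width: 0.0474 
t 42.38 tcp [ 0.5484 -0.2467  0.1186] rpy [-175.3   -9.7    6.8] w 0.0474 j1 -10.6 j6 114.1 tilt 7.4
now [0.98 3.42 1.87] | yaw units 0.29 then [1.05 3.4  1.87]
```

```bash
f(){ egrep 'tcp|rot|wid' | tr '\n' ' '; echo; }
python3 -m inch '[{"x":0.35,"y":1,"z":0,"yaw":0.1},{"x":0.35,"y":1,"z":0,"yaw":0.1},{"x":0.3,"y":1,"z":0.2,"yaw":0.1},{"x":0,"y":0.3,"z":0.4,"yaw":0},{"x":0,"y":0,"z":0.4,"yaw":0}]'|f
python3 -c "
from h import *
to(.591,-.3236,.034,5.7)"
```

```text
tcp_pos: [0.5897, -0.3322, 0.0908] eef_rot: [-175.2, -9.7, 5.4] gripper_width: 0.0471 
t 42.8 tcp [ 0.5897 -0.3322  0.0908] rpy [-175.2   -9.7    5.4] w 0.0471 j1 -17.8 j6 120.3 tilt 6.5
now [-0.3  -0.15  2.27] | yaw units -0.07 then [-0.3  -0.15  2.27]
```

```bash
f(){ egrep 'tcp|rot|wid|for' | tr '\n' ' '; echo; }
python3 -m inch '[{"x":-0.15,"y":-0.1,"z":0.4,"yaw":0},{"x":-0.15,"y":-0.1,"z":0.6,"yaw":0},{"x":0,"y":0,"z":0.6,"yaw":0},{"x":0,"y":0,"z":0.4,"yaw":0},{"x":0,"y":0,"z":0.1,"yaw":0}]'|f
python3 -c "
from h import *
to(.591,-.3236,.033,5.7)"
```

```text
tcp_pos: [0.5857, -0.3172, 0.0312] eef_rot: [-175.0, -9.4, 5.4] contact_force: [-2.5, -3.6, 13.2] gripper_width: 0.047 
t 43.22 tcp [ 0.5857 -0.3172  0.0312] rpy [-175.    -9.4    5.4] w 0.047 j1 -16.7 j6 121.0 tilt 6.2
now [ 0.19  0.27 -0.07] | yaw units -0.08 then [ 0.19  0.27 -0.07]
```

```bash
f(){ egrep 'tcp|rot|wid|for' | tr '\n' ' '; echo; }
python3 -m inch '[{"x":0,"y":0,"z":0,"yaw":0},{"x":0,"y":0,"z":0,"yaw":0},{"x":0,"y":0,"z":0,"yaw":0},{"x":0,"y":0,"z":-0.2,"yaw":0},{"x":0,"y":0,"z":-0.6,"yaw":0}]' 0.3 |f
python3 -m inch '[{"x":0,"y":0,"z":-1,"yaw":0},{"x":0,"y":0,"z":-1,"yaw":0},{"x":-1,"y":0,"z":-0.8,"yaw":0},{"x":-1,"y":0,"z":-0.5,"yaw":0},{"x":-1,"y":0,"z":-0.1,"yaw":0}]' |f
python3 -c "
from h import *
to(.32,-.307,.13,0)
p,d,K,T=grab('wrist','w14');w=cloud(d,K,T)
m=(w[...,2]>.034)&(w[...,2]<.05)&(w[...,0]>.54)&(w[...,1]<-.19)
k,l,s,c=cv2.connectedComponentsWithStats(m.astype(np.uint8))
for i in range(1,k):
    if s[i,4]>150: x0,y0,a,b=s[i,:4]; blob('w14',(x0,y0,x0+a,y0+b),.034,.05,.041)"
```

```text
tcp_pos: [0.5816, -0.3161, 0.0502] eef_rot: [-174.9, -9.2, 5.5] contact_force: [0.8, -1.3, -0.4] gripper_width: 0.0566 
tcp_pos: [0.4982, -0.3339, 0.1321] eef_rot: [-175.3, -9.7, 5.8] contact_force: [0.5, -0.6, -0.5] gripper_width: 0.0568 
t 44.05 tcp [ 0.4982 -0.3339  0.1321] rpy [-175.3   -9.7    5.8] w 0.0568 j1 -21.0 j6 123.6 tilt 6.0
now [-6.9  -1.87 -0.94] | yaw units 1.45 then [-7.05 -1.17 -0.94]
w14 (np.int32(160), np.int32(1), np.int32(247), np.int32(93)) n 1988 rect 618.4 -242.1 size 52.3 48.8 ang 51.8 circ 618.2 -242.1 r 26.3 z [0.041 0.041 0.041]
w14 (np.int32(283), np.int32(82), np.int32(364), np.int32(165)) n 1811 rect 582.5 -316.5 size 46.4 46.0 ang 6.2 circ 582.5 -316.4 r 32.2 z [0.041 0.041 0.041]
```

View pics/w14.png

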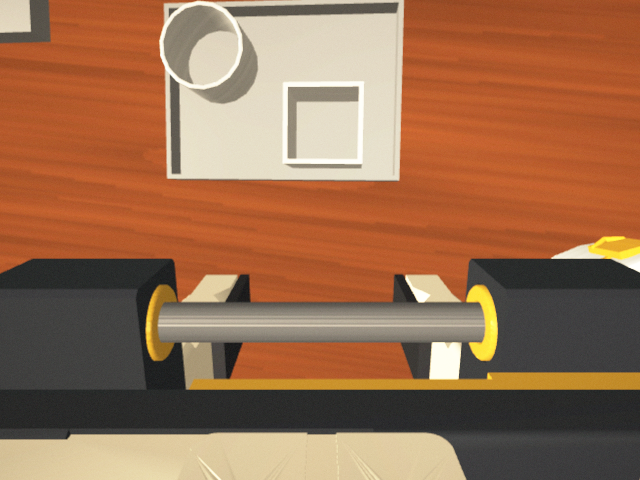

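Both cutters stand flat in the short tray, the ring at (202,45) and the square at (323,123). Next is the square stamp; I'll measure it by depth from nearby.

```bash
f(){ egrep 'tcp|rot|wid|for' | tr '\n' ' '; echo; }
python3 -m inch '[{"x":-1,"y":-0.2,"z":-0.15,"yaw":0.5},{"x":-1,"y":-0.2,"z":-0.15,"yaw":0.5},{"x":-1,"y":-0.2,"z":-0.15,"yaw":0.4},{"x":-1,"y":-0.2,"z":-0.15,"yaw":0},{"x":-1,"y":-0.2,"z":-0.15,"yaw":0}]'|f
python3 -m inch '[{"x":-1,"y":0,"z":-0.1,"yaw":0},{"x":-0.7,"y":0,"z":0,"yaw":0},{"x":0,"y":0,"z":0,"yaw":0}]'|f
python3 -c "
from h import *
p,d,K,T=grab('wrist','w15');w=cloud(d,K,T)
for lo,hi,zp,q in((.05,.07,.054,.05),(.005,.013,.01,.06)):
    m=(w[...,2]>lo)&(w[...,2]<hi)&(abs(w[...,0]-.338)<q)&(abs(w[...,1]+.307)<q)
    v,u=np.nonzero(m);print(len(u))
    if len(u): blob('w15',(u.min(),v.min(),u.max()+1,v.max()+1),lo,hi,zp)
to(.34,-.307,.08,0)"
```

```text
tcp_pos: [0.364, -0.3164, 0.1368] eef_rot: [-174.5, -9.5, -0.2] contact_force: [0.4, 0.4, 0.6] gripper_width: 0.0568 
tcp_pos: [0.3162, -0.3152, 0.1346] eef_rot: [-174.6, -9.7, -0.3] contact_force: [-0.6, -0.5, 0.0] gripper_width: 0.0569 
1589
w15 (np.int64(295), np.int64(213), np.int64(341), np.int64(259)) n 1589 rect 337.9 -303.8 size 25.1 25.3 ang 45.8 circ 337.9 -304.1 r 12.9 z [0.054 0.054 0.054]
4340
w15 (np.int64(285), np.int64(190), np.int64(365), np.int64(271)) n 4340 rect 337.8 -303.9 size 51.7 51.8 ang 88.1 circ 337.6 -303.9 r 35.8 z [0.01 0.01 0.01]
t 44.82 tcp [ 0.3177 -0.3158  0.1352] rpy [-174.6   -9.8   -0.3] w 0.0568 j1 -28.3 j6 126.2 tilt 5.5
now [ 0.5  -0.14  2.35] | yaw units -0.08 then [ 0.5  -0.14  2.35]
```

```bash
f(){ egrep 'tcp|rot|wid|for' | tr '\n' ' '; echo; }
python3 -m inch '[{"x":0.15,"y":-0.2,"z":0.4,"yaw":0},{"x":0.15,"y":-0.1,"z":0.7,"yaw":0},{"x":0,"y":0,"z":0.7,"yaw":0},{"x":0,"y":0,"z":0.3,"yaw":0}]'|f
python3 -c "
from h import *
to(.339,-.303,.039,0)"
```

```text
tcp_pos: [0.3395, -0.3067, 0.0889] eef_rot: [-175.0, -10.4, -0.3] contact_force: [-0.5, -0.2, 0.3] gripper_width: 0.0568 
t 45.15 tcp [ 0.3395 -0.3067  0.0889] rpy [-175.   -10.4   -0.3] w 0.0568 j1 -25.7 j6 125.6 tilt 6.4
now [-0.38  0.02  1.97] | yaw units -0.09 then [-0.38  0.02  1.97]
```

```bash
f(){ egrep 'tcp|rot|wid|for' | tr '\n' ' '; echo; }
python3 -m inch '[{"x":-0.25,"y":0,"z":0.3,"yaw":0},{"x":-0.2,"y":0,"z":0.6,"yaw":0},{"x":-0.1,"y":0,"z":0.5,"yaw":0},{"x":0,"y":0,"z":0.2,"yaw":0}]' 0.05|f
python3 -c "
from h import *
to(.339,-.303,.039,0)"
```

```text
tcp_pos: [0.3352, -0.3041, 0.0456] eef_rot: [-175.1, -10.4, -0.2] contact_force: [-0.5, 0.4, -0.0] gripper_width: 0.0463 
t 45.48 tcp [ 0.3352 -0.3041  0.0456] rpy [-175.1  -10.4   -0.2] w 0.0463 j1 -25.9 j6 128.5 tilt 6.3
now [ 0.1  -0.02  0.29] | yaw units -0.05 then [ 0.1  -0.02  0.29]
```

```bash
f(){ egrep 'tcp|rot|wid|for' | tr '\n' ' '; echo; }
python3 -m inch '[{"x":0.1,"y":0,"z":0.28,"yaw":0},{"x":-0.02,"y":0,"z":0,"yaw":0},{"x":-0.02,"y":0,"z":0,"yaw":0},{"x":-0.02,"y":0,"z":0,"yaw":0},{"x":-0.02,"y":0,"z":0,"yaw":0}]' -0.8 20|f
python3 -m inch '[{"x":0,"y":0,"z":0,"yaw":0}]'|f
python3 -c "
from h import *
to(.339,-.303,.039,0)"
```

```text
tcp_pos: [0.3381, -0.3042, 0.0385] eef_rot: [-175.1, -10.4, -0.2] contact_force: [-0.5, -0.6, -1.7] gripper_width: 0.0253 
tcp_pos: [0.338, -0.3042, 0.0388] eef_rot: [-175.1, -10.4, -0.2] contact_force: [-0.4, -0.0, -0.8] gripper_width: 0.0253 
t 45.98 tcp [ 0.338  -0.3042  0.0388] rpy [-175.1  -10.4   -0.2] w 0.0253 j1 -25.7 j6 128.8 tilt 6.2
now [ 0.04 -0.05  0.  ] | yaw units -0.05 then [ 0.04 -0.05  0.  ]
```

```bash
f(){ egrep 'tcp|rot|wid|for' | tr '\n' ' '; echo; }
python3 -m inch '[{"x":0,"y":0,"z":-0.4,"yaw":0},{"x":0,"y":0,"z":-0.9,"yaw":0},{"x":0.2,"y":0,"z":-1,"yaw":0},{"x":0.4,"y":-0.5,"z":-1,"yaw":0},{"x":0.4,"y":-1,"z":-0.6,"yaw":0}]'|f
python3 -c "
from h import *
to(.59,.26,.13,-1)"
```

```text
tcp_pos: [0.3405, -0.276, 0.1448] eef_rot: [-174.9, -9.9, -0.5] contact_force: [1.6, 0.1, -0.8] gripper_width: 0.0251 
t 46.4 tcp [ 0.3405 -0.276   0.1448] rpy [-174.9   -9.9   -0.5] w 0.0251 j1 -21.0 j6 117.9 tilt 6.9
now [  9.56 -21.23   4.18] | yaw units 0.13 then [  9.36 -21.32   4.18]
```

```bash
f(){ egrep 'tcp|rot|wid|for' | tr '\n' ' '; echo; }
for i in 1 2 3 4; do python3 -m inch '[{"x":0.44,"y":-1,"z":0.2,"yaw":0},{"x":0.44,"y":-1,"z":0.2,"yaw":0},{"x":0.44,"y":-1,"z":0.2,"yaw":0},{"x":0.44,"y":-1,"z":0.2,"yaw":0},{"x":0.44,"y":-1,"z":0.2,"yaw":0}]'|f; done
python3 -c "
from h import *
to(.609,.33,.09,-1.5)"
```

```text
tcp_pos: [0.4009, -0.1481, 0.1524] eef_rot: [-175.2, -10.8, -0.8] contact_force: [0.9, 1.0, -1.9] gripper_width: 0.0249 
tcp_pos: [0.4598, -0.0163, 0.155] eef_rot: [-175.1, -11.3, -0.9] contact_force: [-0.0, -0.1, -2.0] gripper_width: 0.0254 
tcp_pos: [0.5187, 0.1154, 0.1576] eef_rot: [-175.0, -11.6, -0.9] contact_force: [0.1, -1.0, -1.5] gripper_width: 0.0248 
tcp_pos: [0.5782, 0.246, 0.1604] eef_rot: [-175.0, -11.8, -1.0] contact_force: [1.3, 0.3, -1.4] gripper_width: 0.0249 
t 48.07 tcp [0.5782 0.246  0.1604] rpy [-175.   -11.8   -1. ] w 0.0249 j1 43.5 j6 41.0 tilt 11.8
now [ 0.57 -3.1   3.28] | yaw units 0.13 then [ 0.54 -3.11  3.28]
```

```bash
f(){ egrep 'tcp|rot|wid|for' | tr '\n' ' '; echo; }
python3 -m inch '[{"x":0.2,"y":-1,"z":0.2,"yaw":0},{"x":0.2,"y":-1,"z":0.4,"yaw":0},{"x":0.15,"y":-0.9,"z":0.7,"yaw":0},{"x":0,"y":0,"z":0.8,"yaw":0},{"x":0,"y":0,"z":0.5,"yaw":0}]'|f
python3 -c "
from h import *
to(.609,.33,.043,-1.5)"
```

```text
tcp_pos: [0.6097, 0.3328, 0.1136] eef_rot: [-174.6, -12.4, -1.0] contact_force: [-0.4, -0.5, -2.5] gripper_width: 0.0252 
t 48.48 tcp [0.6097 0.3328 0.1136] rpy [-174.6  -12.4   -1. ] w 0.0252 j1 47.5 j6 34.8 tilt 11.9
now [-0.63  0.37  2.73] | yaw units 0.14 then [-0.62  0.38  2.73]
```

```bash
f(){ egrep 'tcp|rot|wid|for' | tr '\n' ' '; echo; }
python3 -m inch '[{"x":-0.2,"y":0.15,"z":0.6,"yaw":0},{"x":-0.2,"y":0.15,"z":0.7,"yaw":0},{"x":-0.2,"y":0.05,"z":0.5,"yaw":0},{"x":0,"y":0,"z":0.2,"yaw":0}]'|f
python3 -c "
from h import *
to(.609,.33,.043,-1.5)"
```

```text
tcp_pos: [0.6059, 0.3287, 0.0608] eef_rot: [-174.7, -12.4, -1.0] contact_force: [-0.4, -0.2, -1.8] gripper_width: 0.0253 
t 48.82 tcp [0.6059 0.3287 0.0608] rpy [-174.7  -12.4   -1. ] w 0.0253 j1 47.4 j6 32.1 tilt 11.7
now [-0.03  0.01  0.72] | yaw units 0.13 then [-0.03  0.01  0.72]
```

```bash
f(){ egrep 'tcp|rot|wid|for' | tr '\n' ' '; echo; }
python3 -m inch '[{"x":0,"y":0,"z":0.3,"yaw":0},{"x":0,"y":0,"z":0.3,"yaw":0},{"x":0,"y":0,"z":0.15,"yaw":0},{"x":0,"y":0,"z":0.05,"yaw":0}]'|f
```

```text
tcp_pos: [0.6117, 0.3306, 0.0423] eef_rot: [-174.7, -12.5, -1.0] contact_force: [-0.5, 0.1, -1.5] gripper_width: 0.0252
```

```bash
f(){ egrep 'tcp|rot|wid|for' | tr '\n' ' '; echo; }
python3 -m inch '[{"x":0,"y":0,"z":0.06,"yaw":0},{"x":0,"y":0,"z":0.03,"yaw":0}]'|f
python3 -m inch '[{"x":0,"y":0,"z":0,"yaw":0},{"x":0,"y":0,"z":0,"yaw":0},{"x":0,"y":0,"z":0,"yaw":0},{"x":0,"y":0,"z":0,"yaw":0},{"x":0,"y":0,"z":-0.4,"yaw":0}]' -0.05|f
python3 -m inch '[{"x":0,"y":0,"z":-0.8,"yaw":0},{"x":0,"y":0,"z":-1,"yaw":0},{"x":0,"y":0,"z":-1,"yaw":0},{"x":-0.6,"y":0.3,"z":-1,"yaw":0},{"x":-1,"y":0.6,"z":-0.5,"yaw":0}]'|f
python3 -m inch '[{"x":-1,"y":0.5,"z":-0.5,"yaw":0},{"x":-1,"y":0.5,"z":-0.3,"yaw":0},{"x":-0.8,"y":0.5,"z":0,"yaw":0}]'|f
python3 - <<'E'
from h import *
grab('scene','s2');grab('side','d2');p,d,K,T=grab('wrist','w16')
a=np.hstack([load('w16')[0],load('s2')[0]]);cv2.imwrite('pics/fin.png',cv2.resize(a,(800,300),interpolation=cv2.INTER_AREA)[:,:,::-1])
w=cloud(d,K,T)
for cx,cy in((.60,.236),(.61,.33)):
  for lo,hi,zp in((.055,.07,.058),(.009,.0165,.013)):
    m=(w[...,2]>lo)&(w[...,2]<hi)&(abs(w[...,0]-cx)<.034)&(abs(w[...,1]-cy)<.034); v,u=np.nonzero(m)
    if len(u)>30: blob('w16',(u.min(),v.min(),u.max()+1,v.max()+1),lo,hi,zp)
    else: print('none',cx,cy,lo,len(u))
E
```

```text
tcp_pos: [0.6134, 0.3313, 0.0414] eef_rot: [-174.6, -12.6, -1.0] contact_force: [-1.3, -1.4, 1.8] gripper_width: 0.0252 
tcp_pos: [0.6117, 0.3309, 0.0519] eef_rot: [-174.6, -12.7, -1.0] contact_force: [0.4, 0.1, -1.0] gripper_width: 0.0414 
tcp_pos: [0.55, 0.3011, 0.1515] eef_rot: [-174.6, -12.7, -1.0] contact_force: [0.5, 1.0, 0.6] gripper_width: 0.0418 
tcp_pos: [0.4754, 0.2627, 0.1582] eef_rot: [-174.2, -13.0, -1.0] contact_force: [-1.0, 0.2, 0.3] gripper_width: 0.0416 
w16 (np.int64(366), np.int64(46), np.int64(409), np.int64(91)) n 1487 rect 599.0 232.7 size 26.0 24.7 ang 0.4 circ 599.0 232.9 r 13.1 z [0.058 0.058 0.058]
w16 (np.int64(342), np.int64(52), np.int64(425), np.int64(134)) n 3668 rect 597.8 233.0 size 57.1 54.8 ang 81.4 circ 599.1 232.9 r 29.1 z [0.013 0.013 0.013]
w16 (np.int64(206), np.int64(31), np.int64(247), np.int64(75)) n 1361 rect 611.6 331.2 size 26.1 25.0 ang 52.7 circ 611.0 331.3 r 13.6 z [0.058 0.058 0.058]
w16 (np.int64(210), np.int64(41), np.int64(283), np.int64(116)) n 3637 rect 611.4 331.0 size 52.6 52.5 ang 87.9 circ 610.8 330.5 r 35.7 z [0.013 0.013 0.013]
```

View pics/fin.png

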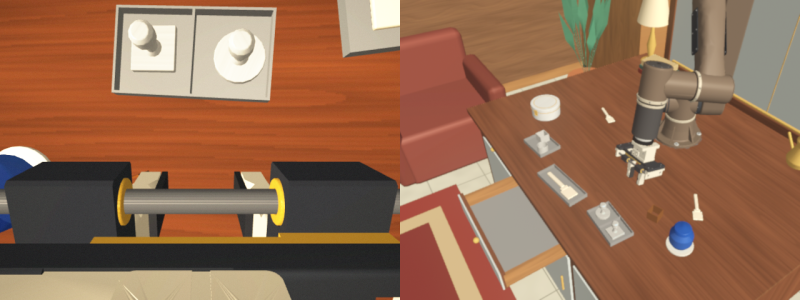

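Both stamps stand upright, one per compartment, with knob and base centres coinciding. Last, a numeric check of the spatula, tin and jar, then I'll hand in.

```bash
python3 - <<'E'
from h import *
blob('w5',(398,58,462,270),.0065,.02,.012)
for t in('scene0','s2'): blob(t,(425,345,475,410),.08,.125); blob(t,(204,148,262,200),.055,.08)
r.close_job()
E
```

```text
w5 (398, 58, 462, 270) n 6456 rect 661.6 1.8 size 49.8 178.3 ang 6.1 circ 660.5 2.8 r 90.5 z [0.012 0.012 0.012]
scene0 (425, 345, 475, 410) n 646 rect 448.7 504.5 size 64.8 62.8 ang 82.4 circ 447.6 503.2 r 33.9 z [0.0856 0.0976 0.1144]
scene0 (204, 148, 262, 200) n 1105 rect 463.7 -517.4 size 160.8 151.4 ang 76.0 circ 465.6 -518.7 r 82.9 z [0.0592 0.0716 0.0766]
s2 (425, 345, 475, 410) n 643 rect 449.4 503.7 size 65.4 65.0 ang 13.0 circ 448.6 502.6 r 34.5 z [0.0859 0.0977 0.1146]
s2 (204, 148, 262, 200) n 1100 rect 463.7 -516.2 size 150.6 159.3 ang 0.7 circ 464.6 -519.3 r 82.8 z [0.0597 0.0713 0.0763]
the job is handed in; nothing more can be done
```

All five tools are in their trays and the job is handed in, at about 51 s of the 128 s allowed. No verdict is reported, so what follows comes from my own last measurements, in each tray's frame.

| Item | Tray | Position (x, y) | Check |
|---|---|---|---|
| Spatula | long | about (+3, +2) mm | parallel to the tray within 1°; measured right after placing |
| Round cutter | short | about (+20, +42) mm | standing flat |
| Square cutter | short | about (−24, −29) mm | standing flat |
| Round stamp | divided, −y side | about (−3, −53) mm | upright: knob and base centres coincide |
| Square stamp | divided, +y side | about (+3, +46) mm | upright: knob and base centres coincide |

- **Bystanders:** the jar and the tin read within about 1 mm of where they started.
- **Lift too early:** I first lifted from the spatula before the fingers had closed, and picked it up on the second try.
- **Off-centre grip:** the first closing on the round cutter was off-centre. I reopened and regripped it, and the cutter had not moved.
- **Tool tilt:** the tool drifted into a lean of up to about 14°, which the moves could not correct. I kept the jaws across the lean so the parts stayed nearly upright in the grip, and they settled flat when released.

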